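# Restock the flip-cap knob tubes in the shed

### The job

Put the ball knobs away: for each scoop pot that has knobs in it, flick open the cap of the tube of the same colour in the rack and pour all the pot's knobs into that tube. Stand all three pots upright on the black rubber mat, also any that was empty from the start, and finish with all four tube caps pressed fully shut, including the green one that was left open; leave the other things on the bench where they are.

Things in the scene. Friction and masses are not known exactly. Their poses are not given: they have to be found in the camera images.
- pot_red: red scoop pot, 120 g: 60 mm wide (y), upright 3 mm side walls 64 mm high from x -27 to +28 mm, good to grip at x 0; floor 3 mm thick; back wall upright at x +30; front wall leans out 45 degrees as a spout, from x -25, z 0 up to its lip at x -70, z 46 mm. Origin: underside, below the middle of the upright side walls; z up; the spout points to -x.
- ball_red_0: red ball knob, 26 mm diameter, 14 g, rolls; origin at its centre. It starts in the red pot. May be absent: a pot holds 0 to 3 knobs.
- ball_red_1: red ball knob, 26 mm diameter, 14 g, rolls; origin at its centre. It starts in the red pot. May be absent: a pot holds 0 to 3 knobs.
- ball_red_2: red ball knob, 26 mm diameter, 14 g, rolls; origin at its centre. It starts in the red pot. May be absent: a pot holds 0 to 3 knobs.
- pot_blue: blue scoop pot, 120 g: 60 mm wide (y), upright 3 mm side walls 64 mm high from x -27 to +28 mm, good to grip at x 0; floor 3 mm thick; back wall upright at x +30; front wall leans out 45 degrees as a spout, from x -25, z 0 up to its lip at x -70, z 46 mm. Origin: underside, below the middle of the upright side walls; z up; the spout points to -x.
- ball_blue_0: blue ball knob, 26 mm diameter, 14 g, rolls; origin at its centre. It starts in the blue pot. May be absent: a pot holds 0 to 3 knobs.
- ball_blue_1: blue ball knob, 26 mm diameter, 14 g, rolls; origin at its centre. It starts in the blue pot. May be absent: a pot holds 0 to 3 knobs.
- ball_blue_2: blue ball knob, 26 mm diameter, 14 g, rolls; origin at its centre. It starts in the blue pot. May be absent: a pot holds 0 to 3 knobs.
- pot_yellow: yellow scoop pot, 120 g: 60 mm wide (y), upright 3 mm side walls 64 mm high from x -27 to +28 mm, good to grip at x 0; floor 3 mm thick; back wall upright at x +30; front wall leans out 45 degrees as a spout, from x -25, z 0 up to its lip at x -70, z 46 mm. Origin: underside, below the middle of the upright side walls; z up; the spout points to -x.
- ball_yellow_0: yellow ball knob, 26 mm diameter, 14 g, rolls; origin at its centre. It starts in the yellow pot. May be absent: a pot holds 0 to 3 knobs.
- ball_yellow_1: yellow ball knob, 26 mm diameter, 14 g, rolls; origin at its centre. It starts in the yellow pot. May be absent: a pot holds 0 to 3 knobs.
- ball_yellow_2: yellow ball knob, 26 mm diameter, 14 g, rolls; origin at its centre. It starts in the yellow pot. May be absent: a pot holds 0 to 3 knobs.
- tube_red_mouth (a point): centre of the mouth of the fixed clear tube with the red cap and band: 64 mm outside, 58 mm inside diameter, 106 mm deep, mouth 122 mm above the table. z up; -x is the side of the cap's lug, +x that of its hinge. Four tubes in a row along y, 90 mm apart, in any colour order, in a wooden rack (104 by 400 mm, its deck 85 mm above the table).
- cap_red (a joint): red cap, rad: 0 shut, 2.5 swung fully back; stays where left (1 N at the lug moves it). Hinge line along the tube's y, at mouth height, 36 mm to +x of the mouth's centre. Shut: a disc 68 mm wide, 6 mm thick, on the mouth, with a thumb lug 16 mm wide (y), 28 mm long (x), middle 34 mm to -x of the mouth's centre (70 mm from the hinge), top 26 mm above the mouth, overhanging the tube by 16 mm.
- tube_blue_mouth (a point): centre of the mouth of the fixed clear tube with the blue cap and band: 64 mm outside, 58 mm inside diameter, 106 mm deep, mouth 122 mm above the table. z up; -x is the side of the cap's lug, +x that of its hinge. Four tubes in a row along y, 90 mm apart, in any colour order, in a wooden rack (104 by 400 mm, its deck 85 mm above the table).
- cap_blue (a joint): blue cap, rad: 0 shut, 2.5 swung fully back; stays where left (1 N at the lug moves it). Hinge line along the tube's y, at mouth height, 36 mm to +x of the mouth's centre. Shut: a disc 68 mm wide, 6 mm thick, on the mouth, with a thumb lug 16 mm wide (y), 28 mm long (x), middle 34 mm to -x of the mouth's centre (70 mm from the hinge), top 26 mm above the mouth, overhanging the tube by 16 mm.
- tube_yellow_mouth (a point): centre of the mouth of the fixed clear tube with the yellow cap and band: 64 mm outside, 58 mm inside diameter, 106 mm deep, mouth 122 mm above the table. z up; -x is the side of the cap's lug, +x that of its hinge. Four tubes in a row along y, 90 mm apart, in any colour order, in a wooden rack (104 by 400 mm, its deck 85 mm above the table).
- cap_yellow (a joint): yellow cap, rad: 0 shut, 2.5 swung fully back; stays where left (1 N at the lug moves it). Hinge line along the tube's y, at mouth height, 36 mm to +x of the mouth's centre. Shut: a disc 68 mm wide, 6 mm thick, on the mouth, with a thumb lug 16 mm wide (y), 28 mm long (x), middle 34 mm to -x of the mouth's centre (70 mm from the hinge), top 26 mm above the mouth, overhanging the tube by 16 mm.
- tube_green_mouth (a point): centre of the mouth of the fixed clear tube with the green cap and band: 64 mm outside, 58 mm inside diameter, 106 mm deep, mouth 122 mm above the table. z up; -x is the side of the cap's lug, +x that of its hinge. Four tubes in a row along y, 90 mm apart, in any colour order, in a wooden rack (104 by 400 mm, its deck 85 mm above the table).
- cap_green (a joint): green cap, rad: 0 shut, 2.5 swung fully back; stays where left (1 N at the lug moves it). Hinge line along the tube's y, at mouth height, 36 mm to +x of the mouth's centre. Shut: a disc 68 mm wide, 6 mm thick, on the mouth, with a thumb lug 16 mm wide (y), 28 mm long (x), middle 34 mm to -x of the mouth's centre (70 mm from the hinge), top 26 mm above the mouth, overhanging the tube by 16 mm.
- mat: black rubber mat, 130 mm (x) by 310 mm (y), 3 mm thick, fixed; origin: centre of its underside
- screwdriver: screwdriver lying on the bench, stubby, 110 mm; not part of the job; origin: on its underside
- jar: glass jar with red lid, 68 mm diameter, 85 mm high; not part of the job; origin: on its underside
- tin: empty metal tin, 76 mm diameter, 85 mm high; not part of the job; origin: on its underside
Mind the look-alikes: they are no part of the job. What is shaped like the pot_red but pink is not meant. Leave any turquoise look-alike of the pot_yellow alone.

How it is judged:
At the end, for the whole second after the job is handed in: Every knob present lies inside the tube of its own colour; all four caps are shut (within 0.07 rad); all three pots stand upright (within 0.12 rad) at rest on the mat, the origin within the mat's outline and less than 15 mm above the mat's underside (horizontal distance between each of ball_red_0, ball_red_1, ball_red_2 and tube_red_mouth below 0.03 m and height (world z) of each of ball_red_0, ball_red_1, ball_red_2, ball_blue_0, ball_blue_1, ball_blue_2, ball_yellow_0, ball_yellow_1, ball_yellow_2 below 0.118 m and angle between each of pot_red, pot_blue, pot_yellow's own z axis and vertical below 0.12 rad and x of pot_red in the frame of mat between -0.065 and 0.065 m and y of pot_red in the frame of mat between -0.155 and 0.155 m and z of each of pot_red, pot_blue, pot_yellow in the frame of mat below 0.015 m and linear speed of each of pot_red, pot_blue, pot_yellow below 0.02 m/s and horizontal distance between each of ball_blue_0, ball_blue_1, ball_blue_2 and tube_blue_mouth below 0.03 m and x of pot_blue in the frame of mat between -0.065 and 0.065 m and y of pot_blue in the frame of mat between -0.155 and 0.155 m and horizontal distance between each of ball_yellow_0, ball_yellow_1, ball_yellow_2 and tube_yellow_mouth below 0.03 m and x of pot_yellow in the frame of mat between -0.065 and 0.065 m and y of pot_yellow in the frame of mat between -0.155 and 0.155 m and value of joint each of cap_red, cap_blue, cap_yellow, cap_green below 0.07 rad); the robot touches nothing.
It fails at once if the screwdriver is knocked away by more than 5 cm (distance of screwdriver from where it was at the start of the episode above 0.05 m).
It fails at once if the jar is knocked away by more than 5 cm (distance of jar from where it was at the start of the episode above 0.05 m).
It fails at once if the tin is knocked away by more than 5 cm (distance of tin from where it was at the start of the episode above 0.05 m).
Of ball_red_0, ball_red_1, ball_red_2, ball_blue_0, ball_blue_1, ball_blue_2, ball_yellow_0, ball_yellow_1, ball_yellow_2 only 3 to 7 are there at a start; the rules pass over those that are not, and their reading is None.
At some moment in a run one of pot_red, pot_blue, pot_yellow may be knocked a few centimetres aside while the robot is not near it.
It also fails if it takes over 210 s, if anything falls off the work surface, if the arm or the gripper's body presses on something with over 40 N, if the wrist force passes 120 N, or if a joint passes its speed limit or range.

### The arm

A 6-joint arm with a two-finger parallel gripper is mounted at the origin on the work surface. World frame = base frame: x ahead of the robot, y to its left, z up, the work surface at z = 0. Lengths are in m, angles in rad, forces in N, time in s.
With the tool pointing down it reaches from about 0.425 to 0.95 m from the base axis. Payload 3.5 kg.
Tool frame: the origin (TCP) lies on the centre line of the jaws, within the pads' length; the fingertips stand 19 mm ahead of it and the grasp point (between the pads) is the TCP; z points along the fingers, y is the line along which they close (so a half turn about z gives the same grasp; the last joint's range is limited). The gripper opens to 85 mm and grips with 20 to 120 N. Pads are 22 mm wide; open, the fingers measure 114 mm over their backs; the gripper's body (76 mm by 85 mm) begins 54 mm behind the grasp point. The pads swing forward as they close: fully open they stand 13 mm farther back than shut.
Start: joints at [1.044, 0.286, 1.577, -0, 1.279, -0.15], TCP at [0.248, 0.628, 0.211] pointing down, gripper open.
Joint ranges: [-2.77, 2.77], [-0.9, 2.22], [0.21, 2.48], [-1.53, 4.67], [0.24, 2.81], [-2.84, 2.84]. Speed limits (rad/s): [2.79, 2.79, 3.14, 3.14, 3.14, 3.14].

### API

Orientations are given as a unit quaternion [x, y, z, w].
In Python, from plant import ctrl, imaging gives the robot as it stands. The module is installed in compiled form; this text tells all that it offers.
- The arm moves only by the shell command python3 -m handwheel 'ROWS' [OPENING] [FORCE]. ROWS is JSON, one flat list of numbers, 6 for each row, row after row: the shift along the world's x, y, z in units of 150 mm (1.0 is 150 mm), then the turn, a rotation vector about the world's x, y, z in units of 90 degrees (1.0 is 90 degrees). In form: [tx, ty, tz, rx, ry, rz, tx, ty, tz, rx, ry, rz, ...]. A call has 1 to 5 rows; each row shifts and turns the commanded pose from where the row before left it; what a row does not reach is not made up. A row lasts 1/12 s, in which the tool goes at most 41.7 mm and 7.16 degrees, less where a joint would pass 70% of its speed; a pose out of reach is approached as far as the arm can. A call with a number of a shift or a turn outside -1 to 1 is refused whole. A call with a gripper value outside its range is refused whole. OPENING is the opening, from 0 (shut) to 1 (fully open), set as the call begins (- or left out, the last holds). The fingers move at their own pace and stop on an object; FORCE is the grip in N (left out, the last holds). Time passes only in rows, so rows that do not move let the fingers close. It gives the time, the measured TCP pose, the force, the opening and the grip force at its end, in the units of the state.
- ctrl.get_state(): the state, without advancing time (a new reading comes with each control period).
- imaging.read_camera(name): name is "scene" or "top" or "wrist"; returns (picture, depth): 480x640x3 uint8, blue, green, red; 480x640 float32, m along the optical axis (not along the pixel's ray), 0 where there is no reading.
- imaging.get_calibration(name): a dict with "fovy" (degrees; the focal length in pixels is half the picture's height over the tangent of half this angle, whatever the lens; pixels are square), "cx", "cy" (the principal point, pixels), "R" (3x3) and "t" (3): a world point X has camera coordinates R X + t. Camera axes: x right, y down, z forward; pixel columns grow to the right and rows downward; lengths in m; the calibration is good to about 2 mm. A picture is of the moment at which its call begins: read the wrist's pose just before it. get_calibration takes no time and is no camera call; for the wrist camera it gives the pose at the moment of the call.
- ctrl.sign_off(): hands the job in; it is judged then, once.
The state is a dict: "time": time; "qpos": joint angles; "dq": joint speeds; "joint_efforts": joint torques, N m; "eef_pos": TCP position; "tcp_rot": TCP orientation; "contact_force": force on the tool from outside, world axes, zero at the start; "wrist_torque": the same for the moment, N m; "opening": opening from 0.0 (shut) to 1.0 (fully open); "finger_force": force on a finger pad.
Only numpy, scipy, OpenCV 4.12 (cv2) and the standard library are available. Lean on these libraries where they do the work, as an engineer would, in place of code of your own. Each camera call takes 0.05 s, during which the arm holds its last target. There are 200 camera calls.

## Working session

There is one attempt and no reset: what is moved stays moved. The work goes in short steps, Python scripts to look and compute and a shell command to move; the robot and the scene stay as the last step left them, time stands still between calls to the robot, and variables do not carry over. Pictures are saved under pics/ and viewed, at most 14 in all, crops included, and the job is handed in when it is done.

```bash
mkdir -p pics; ls; cat > h.py <<'E'
import numpy as np,cv2
from plant import ctrl,imaging
def grab(n):
    c=imaging.get_calibration(n);p,d=imaging.read_camera(n);return p,d,c
def world(d,c,u,v,z=None):
    f=240/np.tan(np.radians(c['fovy'])/2);R=np.array(c['R']);t=np.array(c['t'])
    z=d[v,u] if z is None else z
    X=np.stack([(u-c['cx'])/f*z,(v-c['cy'])/f*z,z],-1)
    return (X-t)@R
def cloud(d,c):
    v,u=np.mgrid[:480,:640];return world(d,c,u,v)
E
python3 - <<'E'
from h import *
s=ctrl.get_state();print(s)
for n in('scene','top'):
    p,d,c=grab(n);cv2.imwrite(f'pics/{n}0.png',p);np.savez(f'pics/{n}0.npz',p=p,d=d,**{k:np.array(v) for k,v in c.items()});print(n,{k:np.round(v,3) for k,v in c.items()})
E
```

```text
pics
{'time': 0.0, 'qpos': array([ 1.04398437e+00,  2.87218498e-01,  1.57815852e+00,  7.49513886e-06,
        1.27863265e+00, -1.50004738e-01]), 'dq': array([-4.66297290e-04,  2.02424875e-05, -1.45300953e-03,  2.54286650e-04,
       -1.56068917e-03,  1.73040295e-03]), 'joint_efforts': array([ 1.91155632e-04, -4.05981338e+01, -2.92626804e+01, -1.69630662e-04,
        5.89698670e-03, -4.90823638e-06]), 'eef_pos': array([0.24798377, 0.62703885, 0.20992204]), 'tcp_rot': array([ 1.87291920e-01,  9.82303556e-01, -1.13877302e-03, -4.04590977e-04]), 'contact_force': array([-0.65845014, -0.06387911, -0.15202373]), 'wrist_torque': array([-0.02166874,  0.0518631 ,  0.02982738]), 'finger_force': 0.0, 'opening': 1.0005909739979906}
scene {'fovy': np.float64(54.959), 'cx': np.float64(317.893), 'cy': np.float64(237.909), 'R': array([[ 0.829,  0.559,  0.013],
       [ 0.468, -0.683, -0.561],
       [-0.305,  0.471, -0.828]]), 't': array([-0.291, -0.191,  1.317])}
top {'fovy': np.float64(42.538), 'cx': np.float64(318.985), 'cy': np.float64(230.182), 'R': array([[-0.006, -1.   , -0.005],
       [-0.982,  0.007, -0.191],
       [ 0.191,  0.003, -0.982]]), 't': array([-0.101,  0.45 ,  1.411])}
```

View pics/scene0.png

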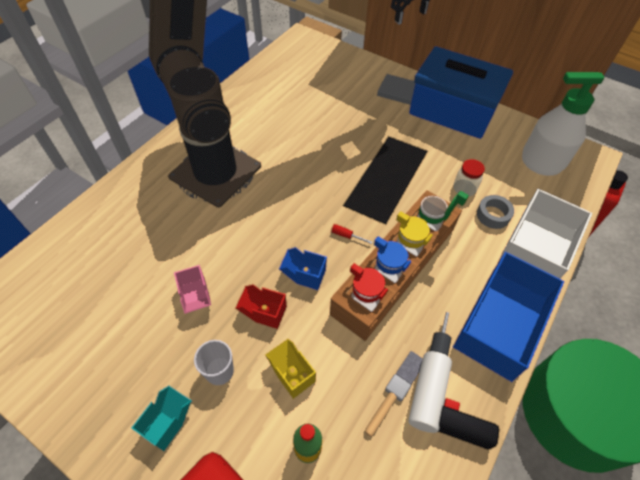

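View pics/top0.png

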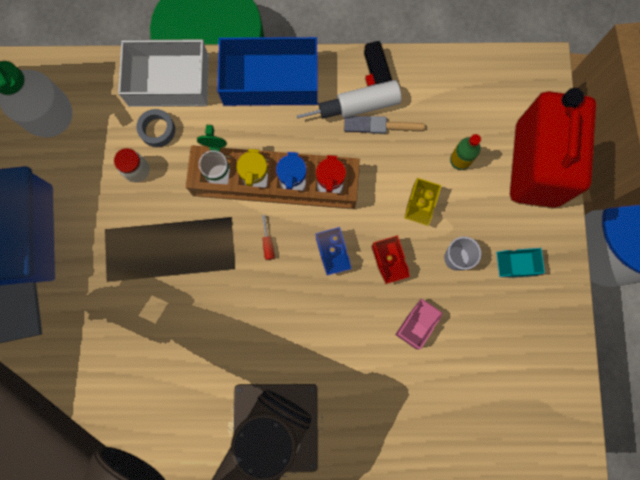

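The scene picture shows the red pot at (262,305), blue (303,268) and yellow (291,367). The look-alikes are pink (193,290) and turquoise (162,418). The rack order from +y is green (open), yellow, blue, red. The mat is at (170,248) in the top view, the screwdriver at (267,240), the jar at (130,165) and the tin at (463,253).

Candidates in the top view are red pot (391,259), pink pot (419,324), blue pot (333,251), yellow pot (423,201) and turquoise pot (520,263). I choose red, blue and yellow and check them in a crop.

```bash
cat > seg.py <<'E'
from h import *
H={'red':((0,5),(175,180)),'blue':((108,125),),'yellow':((23,33),),'green':((50,80),)}
def mask(p,col,smin=120,vmin=50):
    h=cv2.cvtColor(p,cv2.COLOR_BGR2HSV);m=np.zeros(p.shape[:2],bool)
    for a,b in H[col]: m|=(h[...,0]>=a)&(h[...,0]<=b)
    return m&(h[...,1]>smin)&(h[...,2]>vmin)
E
python3 - <<'E'
from seg import *
L=dict(np.load('pics/top0.npz'))
p,d=L['p'],L['d'];W=cloud(d,L)
a=cv2.resize(p[170:290,300:460],(800,600),interpolation=cv2.INTER_CUBIC);cv2.imwrite('pics/crop0.png',a)
for n,cam in(('top',L),('scene',dict(np.load('pics/scene0.npz')))):
  W=cloud(cam['d'],cam)
  for c in('red','blue','yellow','green'):
    k,lab,st,ce=cv2.connectedComponentsWithStats(mask(cam['p'],c).astype(np.uint8))
    for i in range(1,k):
        if 40<st[i,4]<3000:
            w=W[lab==i];w=w[(w[:,2]>0.01)&(w[:,2]<.3)]
            if len(w)>20:print(n,c,np.round(ce[i]),st[i,4],np.round(np.percentile(w,[2,50,98],axis=0),3).tolist())
W=cloud(d,L)
for n,m in(('mat',(p.max(2)<50)),):
    k,lab,st,ce=cv2.connectedComponentsWithStats(m.astype(np.uint8))
    i=lab[248,150];w=W[lab==i];print(n,st[i],np.round(np.percentile(w,[1,50,99],axis=0),3).tolist())
for q in((105,232),(233,218),(236,268),(107,280),(170,248)):print(q,np.round(world(d,L,*q),3))
for q in((190,147),(359,158),(358,206),(188,196)):print('rack',q,np.round(world(d,L,*q),3))
E
```

```text
top red [370.  79.] 84 [[0.814, -0.242, 0.037], [0.828, -0.233, 0.045], [0.843, -0.222, 0.05]]
top red [475. 140.] 90 [[0.619, -0.464, 0.152], [0.63, -0.452, 0.159], [0.641, -0.442, 0.165]]
top red [127. 160.] 467 [[0.586, 0.32, 0.075], [0.612, 0.346, 0.084], [0.638, 0.372, 0.09]]
top red [330. 173.] 765 [[0.523, -0.162, 0.103], [0.565, -0.13, 0.128], [0.604, -0.101, 0.151]]
top red [391. 260.] 1076 [[0.33, -0.306, 0.011], [0.364, -0.279, 0.035], [0.425, -0.232, 0.066]]
top red [268. 252.] 106 [[0.387, 0.006, 0.016], [0.402, 0.018, 0.024], [0.421, 0.027, 0.031]]
top blue [291. 170.] 643 [[0.53, -0.071, 0.104], [0.573, -0.041, 0.128], [0.612, -0.01, 0.15]]
top blue [ 15. 230.] 2433 [[0.33, 0.528, 0.044], [0.422, 0.565, 0.148], [0.57, 0.608, 0.154]]
top blue [335. 258.] 692 [[0.35, -0.171, 0.011], [0.376, -0.143, 0.029], [0.424, -0.111, 0.065]]
top yellow [459. 161.] 187 [[0.604, -0.467, 0.021], [0.61, -0.437, 0.057], [0.636, -0.425, 0.084]]
top yellow [252. 166.] 813 [[0.539, 0.019, 0.09], [0.581, 0.047, 0.128], [0.623, 0.079, 0.149]]
top yellow [422. 201.] 1122 [[0.467, -0.386, 0.012
[... 1728 characters left out ...]
.] 54 [[0.62, -0.481, 0.061], [0.647, -0.476, 0.074], [0.659, -0.447, 0.087]]
scene green [580.  90.] 1074 [[0.708, 0.535, 0.206], [0.754, 0.561, 0.24], [0.786, 0.596, 0.296]]
scene green [449. 207.] 259 [[0.573, 0.103, 0.098], [0.631, 0.124, 0.168], [0.651, 0.138, 0.207]]
mat [     0      0    640    480 293689] [[-0.108, -1.188, -0.759], [0.455, -0.131, -0.0], [1.51, 0.901, 0.676]]
(105, 232) [ 0.458  0.419 -0.006]
(233, 218) [ 0.49   0.106 -0.003]
(236, 268) [0.366 0.095 0.004]
(107, 280) [0.339 0.403 0.004]
(170, 248) [0.416 0.256 0.003]
rack (190, 147) [0.643 0.198 0.084]
rack (359, 158) [ 0.641 -0.205 -0.003]
rack (358, 206) [ 0.518 -0.2   -0.001]
rack (188, 196) [ 0.547  0.219 -0.004]
```

View pics/crop0.png

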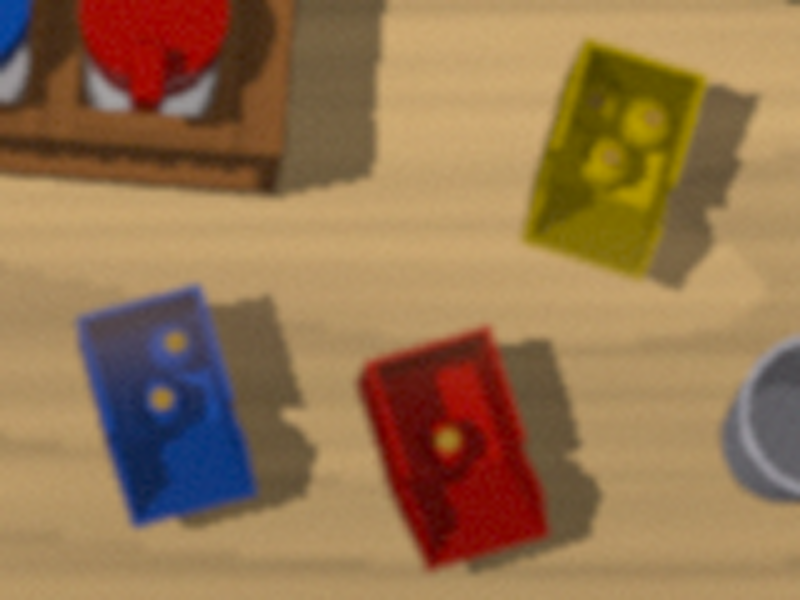

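The crop shows blue with 2 knobs, (175,342) and (160,400), red with 1 (447,440), and yellow with 3 (645,118), (607,160) and a dark one at (600,103). All the spouts point roughly towards -x. Next I compute the poses from both cameras.

```bash
cat > poses.py <<'E'
from seg import *
from scipy.optimize import least_squares
def merged(cams,col,lo,hi,smin=120):
    P=[]
    for cam in cams:
        W=cloud(cam['d'],cam);m=mask(cam['p'],col,smin,40)&(cam['d']>0);P.append(W[m])
    P=np.vstack(P);return P[np.all((P>lo)&(P<hi),axis=1)]
def pot(cams,col,lo,hi):
    P=merged(cams,col,lo,hi)
    (c,(w,h),a)=cv2.minAreaRect(P[P[:,2]>.015][:,:2].astype(np.float32))
    a=np.radians(a if w>h else a+90);L,Wd=max(w,h),min(w,h)
    ax=np.array([np.cos(a),np.sin(a)]);s=(P[P[:,2]>.056][:,:2]-c)@ax
    if s.mean()<0:ax=-ax            # +x of pot = back wall
    s=(P[:,:2]-c)@ax;top=s[P[:,2]>.056]
    o=np.array(c)+ax*(.0185)
    return o,np.degrees(np.arctan2(ax[1],ax[0])),L,Wd,np.percentile(P[:,2],99),np.percentile(top,[1,99])
E
python3 - <<'E'
from poses import *
cams=[dict(np.load(f'pics/{n}0.npz')) for n in('top','scene')]
B={'red':((.28,-.36,.01),(.47,-.2,.08)),'blue':((.3,-.2,.01),(.48,-.08,.08)),'yellow':((.43,-.42,.01),(.6,-.28,.08))}
for k in B:
  for cs in (cams[:1],cams[1:],cams):
    r=pot(cs,k,*B[k]);print(k,np.round(r[0],3),np.round(r[1],1),np.round(r[2:5],3),np.round(r[5],3),'r',round(np.hypot(*r[0]),3))
for k in('red','blue','yellow'):
  for cs in (cams[:1],cams[1:]):
    P=merged(cs,k,(.48,-.2,.1235),(.66,.2,.134))
    f=lambda c:np.maximum(np.hypot(*(P[:,:2]-c[:2]).T)-.034,0)
    (c,r)=cv2.minEnclosingCircle(P[:,:2].astype(np.float32));h=cv2.convexHull(P[:,:2].astype(np.float32))[:,0]
    s=least_squares(lambda c:np.hypot(*(h-c).T)-.034,P[:,:2].mean(0),loss='soft_l1',f_scale=.001).x
    Q=merged(cs,k,(.48,-.2,.142),(.66,.2,.16));print('cap',k,np.round(s,3),'z',np.round(np.median(P[:,2]),3),'lug',np.round(Q.mean(0),3))
for cs in (cams[:1],cams[1:]):
    Q=merged(cs,'green',(.55,.05,.1),(.72,.2,.25));print('green',np.round(np.percentile(Q,[2,50,98],axis=0),3).tolist(),np.round(Q[Q[:,2]>.19].mean(0),3),np.round(Q[Q[:,2]<.17].mean(0),3))
W=cloud(cams[0]['d'],cams[0]);m=(cams[0]['p'].max(2)<60)&np.all((W>(.3,.05,-.02))&(W<(.52,.46,.02)),axis=2)
print(cv2.minAreaRect(W[m][:,:2].astype(np.float32)),np.median(W[m][:,2]))
E
```

```text
red [ 0.395 -0.265] 15.3 [0.098 0.061 0.067] [-0.036  0.048] r 0.475
red [ 0.396 -0.267] 16.3 [0.099 0.061 0.066] [-0.036  0.049] r 0.477
red [ 0.395 -0.266] 16.1 [0.099 0.064 0.067] [-0.037  0.049] r 0.476
blue [ 0.372 -0.143] -164.1 [0.082 0.058 0.065] [-0.026  0.029] r 0.399
blue [ 0.417 -0.132] 14.8 [0.098 0.063 0.066] [-0.036  0.049] r 0.437
blue [ 0.417 -0.133] 14.0 [0.098 0.062 0.066] [-0.037  0.049] r 0.437
yellow [ 0.533 -0.353] -18.1 [0.1   0.061 0.069] [-0.035  0.05 ] r 0.639
yellow [ 0.533 -0.355] -18.1 [0.099 0.061 0.067] [-0.036  0.049] r 0.64
yellow [ 0.533 -0.354] -18.2 [0.1   0.063 0.067] [-0.036  0.05 ] r 0.64
cap red [ 0.568 -0.13 ] z 0.128 lug [ 0.532 -0.127  0.149]
cap red [ 0.568 -0.132] z 0.129 lug [ 0.535 -0.131  0.148]
cap blue [ 0.576 -0.041] z 0.128 lug [ 0.54  -0.038  0.147]
cap blue [ 0.577 -0.043] z 0.128 lug [ 0.543 -0.042  0.148]
cap yellow [0.583 0.05 ] z 0.128 lug [0.548 0.052 0.147]
cap yellow [0.583 0.047] z 0.128 lug [0.55  0.048 0.148]
green [[0.624, 0.106, 0.123], [0.628, 0.133, 0.174], [0.649, 0.16, 0.208]] [0.638 0.132 0.2  ] [0.627 0.134 0.149]
green [[0.573, 0.103, 0.101], [0.631, 0.125, 0.175], [0.651, 0.139, 0.207]] [0.642 0.129 0.201] [0.612 0.116 0.125]
((0.41508248448371887, 0.25714218616485596), (0.12557317316532135, 0.3029235899448395), 5.463853359222412) 0.0024447018678770468
```

Both views agree:

| Thing | Position (m) | Heading |
|---|---|---|
| Red pot | (.395,-.266) | 16° |
| Blue pot | (.417,-.133) | 14° |
| Yellow pot | (.533,-.354) | -18° |
| Red mouth | (.568,-.131) | rack yaw about -5° |
| Blue mouth | (.577,-.042) | rack yaw about -5° |
| Yellow mouth | (.583,.048) | rack yaw about -5° |
| Green mouth | about (.591,.138) | rack yaw about -5° |
| Mat centre | (.415,.257) | not computed |

Pot tops are at z .066 and cap discs at z .128, both as specified. The green cap stands about upright, so I close it first, coming from behind.

```bash
python3 -m handwheel '[0.17,-0.19,0.03,0,0,-0.0755,0.17,-0.19,0.03,0,0,-0.0755,0.17,-0.19,0.03,0,0,-0.0755,0.17,-0.19,0.03,0,0,-0.0755,0.17,-0.19,0.03,0,0,-0.0755]' 0
python3 -m handwheel '[0.17,-0.19,0.03,0,0,-0.0755,0.17,-0.19,0.03,0,0,-0.0755,0.17,-0.19,0.03,0,0,-0.0755,0.17,-0.19,0.03,0,0,-0.0755,0.17,-0.19,0.03,0,0,-0.0755]'
python3 -m handwheel '[0.17,-0.19,0.03,0,0,0,0.17,-0.19,0.03,0,0,0,0.17,-0.19,0.03,0,0,0,0.17,-0.19,0.03,0,0,0,0.17,-0.19,0,0,0,0]'
python3 -m handwheel '[0.17,-0.19,0,0,0,0,0.17,-0.19,0,0,0,0,0.1,-0.06,0,0,0,0,0,0,0,0,0,0,0,0,0,0,0,0]'
```

```text
time: 0.52
eef_pos: [0.3763, 0.4835, 0.2334]
tcp_rot: [0.468, 0.883, -0.001, -0.0]
contact_force: [1.7, 0.3, 0.1]
opening: 0.297
finger_force: 0.0
time: 0.93
eef_pos: [0.504, 0.3409, 0.256]
tcp_rot: [0.706, 0.708, -0.0, -0.0]
contact_force: [-0.4, 1.0, -0.5]
opening: 0.002
finger_force: 0.0
time: 1.35
eef_pos: [0.632, 0.1986, 0.275]
tcp_rot: [0.704, 0.71, 0.0, 0.0]
contact_force: [0.1, 0.6, 0.4]
opening: 0.003
finger_force: 0.0
time: 1.77
eef_pos: [0.6968, 0.1333, 0.273]
tcp_rot: [0.705, 0.709, -0.001, -0.001]
contact_force: [-0.4, -0.6, -0.0]
opening: 0.002
finger_force: 0.0
```

```bash
python3 -m handwheel '[0,0,-0.2,0,0,0,0,0,-0.25,0,0,0,-0.1,0,0,0,0,0,-0.1,0,0,0,0,0,-0.1,0,0,0,0,0]'
python3 -m handwheel '[-0.1,0,0,0,0,0,-0.1,0.01,0,0,0,0,-0.1,0.01,0,0,0,0,-0.1,0.01,-0.03,0,0,0,-0.08,0.01,-0.06,0,0,0]'
python3 -m handwheel '[-0.07,0.01,-0.08,0,0,0,-0.05,0,-0.08,0,0,0,-0.02,0,-0.06,0,0,0,0,0,-0.03,0,0,0,0,0,0,0,0,0]'
```

```text
time: 2.18
eef_pos: [0.6493, 0.1357, 0.2049]
tcp_rot: [0.704, 0.711, -0.001, -0.001]
contact_force: [-0.7, 0.7, 0.4]
opening: 0.001
finger_force: 0.0
time: 2.6
eef_pos: [0.5783, 0.1419, 0.1947]
tcp_rot: [0.703, 0.711, 0.001, 0.001]
contact_force: [0.3, 0.1, -0.6]
opening: 0.002
finger_force: 0.0
time: 3.02
eef_pos: [0.5576, 0.1423, 0.1546]
tcp_rot: [0.704, 0.71, -0.001, -0.001]
contact_force: [-0.4, 0.0, 0.6]
opening: 0.001
finger_force: 0.0
```

```bash
python3 -m handwheel '[0,0,0.25,0,0,0,-0.25,0.1,0.1,0,0,0,-0.25,0.1,0,0,0,0,-0.25,0.1,0,0,0,0,-0.25,0.1,0,0,0,0]'
python3 - <<'E'
from h import *
p,d,c=grab('top');q,_,_=grab('scene')
a=np.hstack([cv2.resize(p[110:220,170:380],(400,210)),cv2.resize(q[170:340,320:480],(395,420))[:210]]) if 0 else cv2.resize(p[110:220,170:380],(630,330))
b=cv2.resize(q[180:300,350:480],(630,582))[:270]
cv2.imwrite('pics/a1.png',np.vstack([a,b]))
E
```

```text
time: 3.43
eef_pos: [0.4097, 0.2018, 0.2093]
tcp_rot: [0.705, 0.71, 0.001, 0.001]
contact_force: [0.0, 0.6, 0.2]
opening: 0.0
finger_force: 0.0
```

View pics/a1.png

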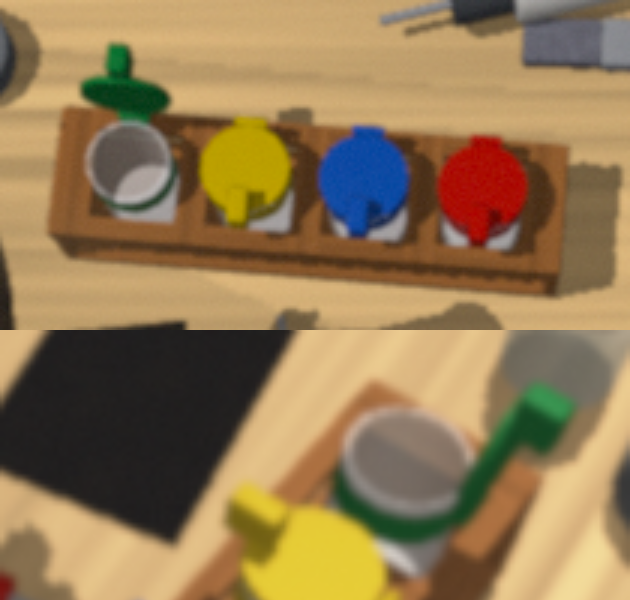

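```bash
python3 - <<'E'
from poses import *
for n in('top','scene'):
    p,d,c=grab(n);cam=dict(c,p=p,d=d)
    Q=merged([cam],'green',(.5,.02,.08),(.75,.25,.3))
    for z in np.arange(.1,.24,.015):
        s=Q[(Q[:,2]>z)&(Q[:,2]<z+.015)]
        if len(s)>3:print(n,round(z,3),len(s),np.round(np.percentile(s[:,:2],[5,50,95],axis=0),3).tolist())
E
```

```text
top 0.115 22 [[0.624, 0.125], [0.626, 0.133], [0.629, 0.142]]
top 0.13 36 [[0.625, 0.117], [0.627, 0.133], [0.63, 0.149]]
top 0.145 52 [[0.625, 0.108], [0.627, 0.129], [0.63, 0.16]]
top 0.16 68 [[0.625, 0.105], [0.628, 0.132], [0.631, 0.161]]
top 0.175 76 [[0.626, 0.111], [0.629, 0.135], [0.633, 0.157]]
top 0.19 63 [[0.628, 0.125], [0.635, 0.132], [0.65, 0.139]]
top 0.205 27 [[0.633, 0.127], [0.642, 0.132], [0.65, 0.138]]
scene 0.1 66 [[0.572, 0.105], [0.599, 0.109], [0.623, 0.125]]
scene 0.115 4 [[0.625, 0.123], [0.629, 0.124], [0.63, 0.132]]
scene 0.13 12 [[0.629, 0.11], [0.631, 0.126], [0.632, 0.139]]
scene 0.145 22 [[0.629, 0.102], [0.631, 0.122], [0.633, 0.149]]
scene 0.16 18 [[0.628, 0.101], [0.63, 0.114], [0.632, 0.135]]
scene 0.175 36 [[0.629, 0.108], [0.634, 0.124], [0.648, 0.127]]
scene 0.19 57 [[0.632, 0.123], [0.642, 0.126], [0.651, 0.13]]
scene 0.205 27 [[0.634, 0.125], [0.643, 0.132], [0.65, 0.137]]
```

```bash
python3 -m handwheel '[0.15,0.1,0.2,0,0,0,0.25,0.05,0.1,0,0,0,0.25,0,0.05,0,0,0,0.25,0,0,0,0,0,0.25,-0.1,0,0,0,0]'
python3 -m handwheel '[0.25,-0.15,0,0,0,0,0.25,-0.2,0,0,0,0,0.25,-0.16,0,0,0,0,0,0,-0.25,0,0,0,0,0,-0.22,0,0,0]'
python3 -m handwheel '[-0.08,0,0,0,0,0,-0.08,0,0,0,0,0,-0.08,0,0,0,0,0,-0.08,0,0,0,0,0,-0.08,0,0,0,0,0]'
cat > capz.py <<'E'
from poses import *
import sys
def cap(col,lo,hi):
  for n in('top','scene'):
    p,d,c=grab(n);cam=dict(c,p=p,d=d)
    Q=merged([cam],col,lo,hi)
    q=np.percentile(Q,[5,50,95],axis=0) if len(Q) else 0;print(n,len(Q),np.round(q,3).tolist());t=Q[np.argsort(Q[:,2])[-15:]]; print('  top',np.round(t.mean(0),3))
  return p
E
python3 -c "
from capz import *
p=cap('green',(.48,.07,.11),(.75,.2,.3))
cv2.imwrite('pics/a2.png',cv2.resize(p[130:290,350:500],(562,600)))
w,_,_=grab('wrist');cv2.imwrite('pics/a3.png',w)"
```

```text
time: 4.05
eef_pos: [0.5864, 0.2098, 0.2618]
tcp_rot: [0.704, 0.71, 0.002, 0.001]
contact_force: [0.1, 0.2, 0.1]
opening: -0.001
finger_force: 0.0
time: 4.47
eef_pos: [0.6914, 0.1354, 0.1913]
tcp_rot: [0.706, 0.708, 0.003, 0.003]
contact_force: [-0.8, 0.1, -1.3]
opening: 0.0
finger_force: 0.0
time: 4.88
eef_pos: [0.6273, 0.1376, 0.1897]
tcp_rot: [0.705, 0.709, 0.0, 0.0]
contact_force: [-0.1, -0.4, 0.4]
opening: -0.001
finger_force: 0.0
top 110 [[0.622, 0.107, 0.121], [0.624, 0.122, 0.155], [0.627, 0.141, 0.186]]
  top [0.624 0.118 0.186]
scene 202 [[0.626, 0.105, 0.123], [0.63, 0.126, 0.184], [0.646, 0.139, 0.207]]
  top [0.639 0.13  0.207]
```

View pics/a2.png

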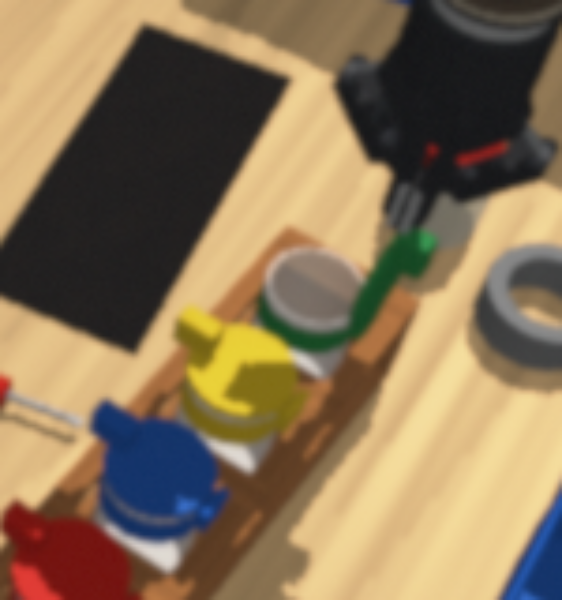

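The picture shows the shut fingers at about crop (400,215), which seems to be higher or more to +y than the green lug at (425,240). I check this by projecting the expected tip.

```bash
python3 - <<'E'
from h import *
s=ctrl.get_state();print(s['eef_pos'])
for n in('scene','top'):
    p,d,c=grab(n);f=240/np.tan(np.radians(c['fovy'])/2)
    for X in(s['eef_pos']-[0,0,.019],s['eef_pos'],s['eef_pos']+[0,0,.05]):
        q=np.array(c['R'])@X+c['t'];print(n,np.round(X,3),np.round([q[0]/q[2]*f+c['cx'],q[1]/q[2]*f+c['cy'],q[2]],3))
    W=cloud(d,c)
    m=(p.max(2)<110)&np.all((W>(.55,.08,.13))&(W<(.72,.22,.3)),axis=2)
    Q=W[m];o=np.argsort(Q[:,2])[:20];print(len(Q),np.round(Q[o].mean(0),3),np.round(Q.min(0),3)if len(Q) else 0)
    if n=='scene':
        for v in range(170,215,4):print(v,[ (round(float(x),3)) for x in world(d,c,456,v)],p[v,456])
E
```

```text
[0.62717207 0.1379798  0.19003824]
scene [0.627 0.138 0.171] [453.456 199.39    1.049]
scene [0.627 0.138 0.19 ] [455.627 194.046   1.034]
scene [0.627 0.138 0.24 ] [461.668 179.174   0.992]
1102 [0.63  0.134 0.135] [0.568 0.1   0.13 ]
170 [0.612, 0.12, 0.275] [29 27 27]
174 [0.614, 0.126, 0.26] [29 28 30]
178 [0.617, 0.124, 0.25] [37 42 49]
182 [0.62, 0.127, 0.237] [68 67 66]
186 [0.623, 0.128, 0.224] [81 80 80]
190 [0.626, 0.126, 0.216] [59 64 65]
194 [0.629, 0.127, 0.202] [39 77 30]
198 [0.633, 0.127, 0.192] [35 71 22]
202 [0.632, 0.156, 0.147] [37 71 33]
206 [0.621, 0.273, 0.0] [ 66 103 138]
210 [0.636, 0.187, 0.086] [ 67 115 177]
214 [0.641, 0.175, 0.086] [ 66 112 171]
top [0.627 0.138 0.171] [208.784 141.025   1.363]
top [0.627 0.138 0.19 ] [207.215 138.126   1.344]
top [0.627 0.138 0.24 ] [202.868 130.098   1.295]
129 [0.626 0.134 0.135] [0.567 0.103 0.13 ]
```

View pics/a3.png

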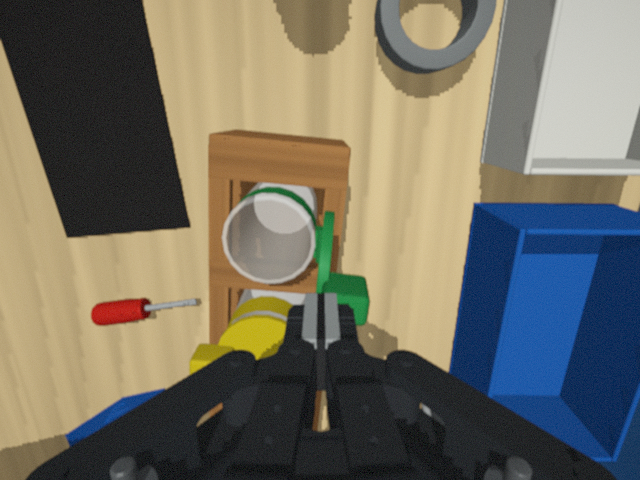

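In the wrist view the fingertips at (320,310) sit over the lug at (347,300) rather than against it. I measure the real tip height in clear air.

```bash
python3 -m handwheel '[0,0,0.2,0,0,0,0.1,0.1,0.1,0,0,0,0.1,0.1,0,0,0,0,0,0,0,0,0,0,0,0,0,0,0,0]'
python3 - <<'E'
from h import *
s=ctrl.get_state();e=s['eef_pos'];print(e)
p,d,c=grab('scene');W=cloud(d,c);f=240/np.tan(np.radians(c['fovy'])/2)
m=(np.hypot(W[...,0]-e[0],W[...,1]-e[1])<.03)&(W[...,2]>.1)
Q=W[m];print(len(Q));o=np.argsort(Q[:,2])[:60:6];print(np.round(Q[o],3),)
X=e-[0,0,.019];q=np.array(c['R'])@X+c['t'];u,v=(q[:2]/q[2]*f+[c['cx'],c['cy']]).round().astype(int);print(u,v)
cv2.circle(p,(u,v),2,(0,255,255),1)
cv2.imwrite('pics/a4.png',cv2.resize(p[v-60:v+40,u-60:u+60],(600,500)))
E
```

```text
time: 5.55
eef_pos: [0.657, 0.1689, 0.2346]
tcp_rot: [0.704, 0.71, -0.0, 0.0]
contact_force: [0.6, -0.6, -1.5]
opening: 0.004
finger_force: 0.0
[0.65700453 0.16891489 0.23462314]
1537
[[0.633 0.16  0.139]
 [0.651 0.157 0.258]
 [0.661 0.157 0.261]
 [0.649 0.157 0.262]
 [0.663 0.161 0.264]
 [0.653 0.157 0.265]
 [0.642 0.161 0.267]
 [0.669 0.161 0.268]
 [0.653 0.155 0.269]
 [0.658 0.158 0.27 ]]
477 184
```

View pics/a4.png

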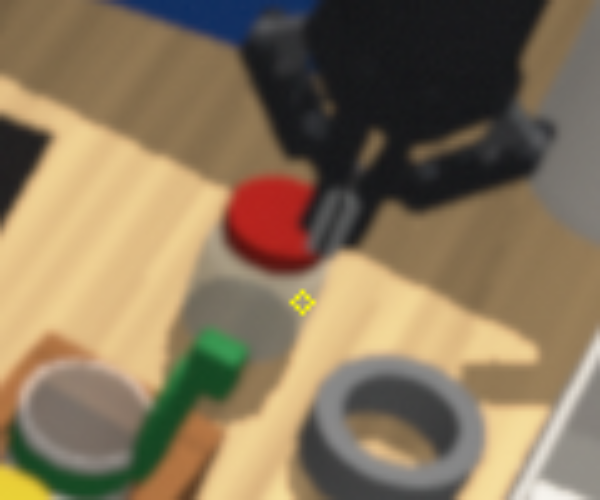

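The real shut fingertip is at z ≈ .257 while the reported TCP z is .235. So the tip stands about 22 mm above the reported TCP, not 19 mm below it, and I apply that as a correction. Earlier sweeps passed over the lug.

```bash
python3 -m handwheel '[0.25,-0.05,0,0,0,0,0.05,-0.18,0,0,0,0,0,0,-0.25,0,0,0,0,0,-0.23,0,0,0,-0.1,0,0,0,0,0]'
python3 -m handwheel '[-0.1,0,0,0,0,0,-0.1,0,0,0,0,0,-0.1,0.01,0,0,0,0,-0.1,0.01,0,0,0,0,-0.1,0.01,0,0,0,0]'
python3 -m handwheel '[-0.1,0.01,-0.02,0,0,0,-0.1,0.01,-0.05,0,0,0,-0.08,0,-0.06,0,0,0,-0.05,0,-0.05,0,0,0,-0.05,0,-0.04,0,0,0]'
python3 -c "
from capz import *
p=cap('green',(.48,.07,.11),(.75,.2,.3))"
```

```text
time: 6.02
eef_pos: [0.6819, 0.132, 0.1512]
tcp_rot: [0.705, 0.709, -0.006, -0.005]
contact_force: [-1.6, 0.7, -2.1]
opening: -0.002
finger_force: 0.0
time: 6.43
eef_pos: [0.6099, 0.1379, 0.1621]
tcp_rot: [0.705, 0.71, -0.0, -0.0]
contact_force: [0.1, 0.2, 0.1]
opening: -0.001
finger_force: 0.3
time: 6.85
eef_pos: [0.5527, 0.1412, 0.1287]
tcp_rot: [0.704, 0.71, -0.001, -0.0]
contact_force: [1.0, 0.1, -0.7]
opening: 0.003
finger_force: 0.2
top 173 [[0.568, 0.108, 0.122], [0.591, 0.118, 0.128], [0.614, 0.125, 0.132]]
  top [0.59  0.117 0.132]
scene 521 [[0.562, 0.109, 0.124], [0.591, 0.133, 0.128], [0.625, 0.16, 0.141]]
  top [0.565 0.136 0.148]
```

```bash
python3 -m handwheel '[0,0,-0.02,0,0,0,0,0,-0.02,0,0,0,0,0,-0.02,0,0,0,0,0,0,0,0,0,0,0,0,0,0,0]'
```

```text
time: 7.37
eef_pos: [0.5544, 0.1417, 0.127]
tcp_rot: [0.704, 0.71, -0.001, -0.001]
contact_force: [-13.4, -1.4, 25.4]
opening: -0.001
finger_force: 12.5
```

Green is shut. The press at the lug top confirmed the 21.5 mm offset. Next is yellow's cap: I come in front of the lug and push it up and over.

```bash
python3 -m handwheel '[0,0,0.25,0,0,0,-0.15,-0.2,0,0,0,0,-0.15,-0.2,0,0,0,0,-0.05,-0.2,0,0,0,0,0,0,0,0,0,0]'
```

```text
time: 7.78
eef_pos: [0.5006, 0.0482, 0.1585]
tcp_rot: [0.705, 0.709, -0.001, 0.001]
contact_force: [0.5, 0.0, -0.2]
opening: -0.003
finger_force: 0.0
```

```bash
python3 -m handwheel '[0,0.015,-0.16,0,0,0,0,0.015,-0.16,0,0,0,0.07,0,0,0,0,0,0.073,0,0,0,0,0,0.06,0,0.113,0,0,0]'
python3 -m handwheel '[0.075,-0.005,0.09,0,0,0,0.075,-0.005,0.085,0,0,0,0.1,-0.008,0.045,0,0,0,0.095,-0.008,0.04,0,0,0,0.08,-0.008,0,0,0,0]'
python3 -m handwheel '[0.08,-0.008,0,0,0,0,0.085,-0.008,-0.037,0,0,0,0.085,-0.008,-0.037,0,0,0,0.113,-0.008,-0.08,0,0,0,0,0,0,0,0,0]'
python3 -c "
from capz import *
p=cap('yellow',(.48,-.02,.11),(.75,.12,.3))"
```

```text
time: 8.2
eef_pos: [0.5258, 0.0564, 0.1228]
tcp_rot: [0.704, 0.71, -0.008, -0.008]
contact_force: [-15.8, -3.0, 5.0]
opening: -0.003
finger_force: 8.0
time: 8.62
eef_pos: [0.6031, 0.0496, 0.1838]
tcp_rot: [0.704, 0.71, 0.004, 0.008]
contact_force: [-6.3, -3.3, 40.1]
opening: -0.002
finger_force: 19.7
time: 9.03
eef_pos: [0.6557, 0.0457, 0.1465]
tcp_rot: [0.704, 0.71, 0.003, 0.003]
contact_force: [-2.2, 0.2, -1.8]
opening: -0.002
finger_force: 0.0
top 242 [[0.615, 0.014, 0.122], [0.633, 0.029, 0.137], [0.654, 0.049, 0.161]]
  top [0.632 0.025 0.2  ]
scene 453 [[0.615, 0.012, 0.117], [0.648, 0.033, 0.153], [0.686, 0.055, 0.175]]
  top [0.675 0.037 0.18 ]
```

Yellow is open to about 2.3 rad. For blue I push in under the lug before rising, and go slower.

```bash
python3 -m handwheel '[0,0,0.2,0,0,0,-0.2,-0.1,0.15,0,0,0,-0.24,-0.12,0,0,0,0,-0.24,-0.12,0,0,0,0,-0.24,-0.12,0,0,0,0]'
python3 -m handwheel '[-0.16,-0.09,-0.2,0,0,0,0,0,-0.2,0,0,0,0,0,-0.2,0,0,0,0,0,0,0,0,0,0,0,0,0,0,0]'
```

```text
time: 9.55
eef_pos: [0.5105, -0.0227, 0.196]
tcp_rot: [0.704, 0.71, -0.0, -0.0]
contact_force: [0.4, -0.7, 0.5]
opening: -0.0
finger_force: 0.0
time: 9.97
eef_pos: [0.4866, -0.0356, 0.1045]
tcp_rot: [0.704, 0.71, -0.001, -0.002]
contact_force: [0.4, 0.4, 0.5]
opening: 0.001
finger_force: 0.0
```

```bash
python3 -m handwheel '[0.1,-0.01,0.03,0,0,0,0.07,0,0,0,0,0,0.03,0,0,0,0,0,0.03,0,0,0,0,0,0.03,0,0,0,0,0]'
python3 -m handwheel '[0.02,0,0,0,0,0,0.02,0,0,0,0,0,0,0,0.05,0,0,0,0,0,0.05,0,0,0,0.03,0,0.05,0,0,0]'
python3 -m handwheel '[0.04,0,0.06,0,0,0,0.05,0,0.06,0,0,0,0.06,-0.01,0.05,0,0,0,0.06,-0.01,0.03,0,0,0,0.06,-0.01,0.03,0,0,0]'
python3 -m handwheel '[0.08,-0.01,0,0,0,0,0.08,-0.01,0,0,0,0,0.08,-0.01,-0.02,0,0,0,0.08,-0.01,-0.04,0,0,0,0.08,-0.01,-0.05,0,0,0]'
python3 -m handwheel '[0.06,0,-0.04,0,0,0,0.05,0,-0.04,0,0,0,0.04,0,0,0,0,0,0,0,0,0,0,0,0,0,0,0,0,0]'
python3 -c "
from capz import *
p=cap('blue',(.48,-.09,.11),(.75,.0,.3))"
```

```text
time: 10.38
eef_pos: [0.5131, -0.0374, 0.1116]
tcp_rot: [0.702, 0.712, -0.016, -0.016]
contact_force: [-56.6, -3.0, 36.9]
opening: -0.004
finger_force: 29.7
time: 10.8
eef_pos: [0.5198, -0.0379, 0.1303]
tcp_rot: [0.703, 0.711, -0.019, -0.018]
contact_force: [-48.4, -6.2, 23.2]
opening: -0.003
finger_force: 26.5
time: 11.22
eef_pos: [0.5814, -0.0438, 0.1819]
tcp_rot: [0.704, 0.71, 0.001, 0.005]
contact_force: [-7.7, 1.3, 27.4]
opening: 0.0
finger_force: 14.3
time: 11.63
eef_pos: [0.6553, -0.0511, 0.1707]
tcp_rot: [0.704, 0.71, 0.014, 0.019]
contact_force: [2.5, -0.4, 9.1]
opening: -0.003
finger_force: 1.7
time: 12.05
eef_pos: [0.6598, -0.0498, 0.1419]
tcp_rot: [0.704, 0.71, -0.002, -0.001]
contact_force: [-9.3, -0.0, 14.8]
opening: 0.002
finger_force: 8.2
top 157 [[0.608, -0.076, 0.123], [0.626, -0.06, 0.135], [0.641, -0.046, 0.147]]
  top [ 0.63  -0.068  0.175]
scene 493 [[0.611, -0.077, 0.124], [0.639, -0.057, 0.144], [0.682, -0.029, 0.17]]
  top [ 0.648 -0.061  0.197]
```

Blue is open too, but the low push jammed (57 N), so for red I push higher on the lug face.

```bash
python3 -m handwheel '[0,0,0.25,0,0,0,-0.2,-0.08,0.13,0,0,0,-0.25,-0.11,0,0,0,0,-0.25,-0.11,0,0,0,0,-0.25,-0.11,0,0,0,0]'
python3 -m handwheel '[-0.18,-0.11,-0.2,0,0,0,0,0,-0.2,0,0,0,0,0,-0.15,0,0,0,0,0,0,0,0,0,0,0,0,0,0,0]'
```

```text
time: 12.57
eef_pos: [0.5163, -0.111, 0.1953]
tcp_rot: [0.704, 0.71, -0.0, -0.001]
contact_force: [-0.0, -0.5, 0.7]
opening: 0.0
finger_force: 0.0
time: 12.98
eef_pos: [0.491, -0.1262, 0.1131]
tcp_rot: [0.704, 0.71, -0.001, -0.002]
contact_force: [0.6, -0.5, 0.5]
opening: 0.001
finger_force: 0.0
```

```bash
python3 -m handwheel '[0.07,0,0.03,0,0,0,0.04,0,0,0,0,0,0.02,0,0.02,0,0,0,0.02,0,0.03,0,0,0,0.03,0,0.04,0,0,0]'
python3 -m handwheel '[0.03,0,0.05,0,0,0,0.04,0,0.05,0,0,0,0.05,0,0.05,0,0,0,0.06,0,0.04,0,0,0,0.06,0,0.02,0,0,0]'
python3 -m handwheel '[0.06,-0.01,0,0,0,0,0.07,-0.01,0,0,0,0,0.08,-0.01,0,0,0,0,0.08,-0.01,0,0,0,0,0.08,-0.01,-0.02,0,0,0]'
python3 -m handwheel '[0.08,-0.01,-0.03,0,0,0,0.08,-0.01,-0.04,0,0,0,0.05,0,-0.04,0,0,0,0.04,0,-0.04,0,0,0,0,0,0,0,0,0]'
python3 -c "
from capz import *
p=cap('red',(.48,-.18,.11),(.75,-.09,.3))"
```

```text
time: 13.4
eef_pos: [0.5123, -0.127, 0.1322]
tcp_rot: [0.703, 0.711, -0.008, -0.008]
contact_force: [-25.4, -2.9, 11.4]
opening: -0.001
finger_force: 13.7
time: 13.82
eef_pos: [0.5541, -0.1306, 0.1742]
tcp_rot: [0.703, 0.711, -0.006, 0.001]
contact_force: [-24.4, -4.1, 38.4]
opening: -0.0
finger_force: 22.4
time: 14.23
eef_pos: [0.6259, -0.138, 0.1835]
tcp_rot: [0.704, 0.71, 0.01, 0.019]
contact_force: [7.9, 3.2, 37.1]
opening: 0.001
finger_force: 17.9
time: 14.65
eef_pos: [0.6532, -0.138, 0.1427]
tcp_rot: [0.704, 0.71, 0.003, 0.005]
contact_force: [3.3, 0.6, 10.1]
opening: 0.001
finger_force: 4.9
top 118 [[0.6, -0.164, 0.12], [0.616, -0.147, 0.132], [0.627, -0.137, 0.142]]
  top [ 0.624 -0.158  0.142]
scene 575 [[0.603, -0.167, 0.124], [0.631, -0.146, 0.145], [0.675, -0.12, 0.171]]
  top [ 0.636 -0.15   0.209]
```

All three caps are open. Next is the red pot: I rotate to its heading while approaching, then re-measure the pots in case one was knocked.

```bash
python3 -m handwheel '[0,0,0.2,0,0,-0.0747,0,0,0.2,0,0,-0.0747,-0.1,0,0.2,0,0,-0.0747,-0.1,0,0,0,0,-0.0747,-0.1,0,0,0,0,-0.0747]' 1
python3 -m handwheel '[-0.2,0,0,0,0,-0.0747,-0.2,0,0,0,0,-0.0747,-0.15,0,0,0,0,-0.0747,-0.15,0,0,0,0,-0.0747,-0.15,0,0,0,0,-0.0747]'
python3 -m handwheel '[-0.1,-0.1,0,0,0,-0.0747,0,-0.1,0,0,0,0,0,0,0,0,0,0]'
cat > pots.py <<'E'
from poses import *
B={'red':((.28,-.36,.01),(.47,-.2,.08)),'blue':((.3,-.2,.01),(.48,-.08,.08)),'yellow':((.43,-.42,.01),(.6,-.28,.08))}
def look(cols,B=B):
  for n in('top','scene'):
    p,d,c=grab(n);cam=dict(c,p=p,d=d)
    for k in cols:
      try:
        r=pot([cam],k,*B[k]);print(n,k,np.round(r[0],3),np.round(r[1],1),np.round(r[2:5],3))
      except Exception as e:print(n,k,'?')
E
python3 -c "
from pots import *
look(['red','blue','yellow'])"
```

```text
time: 15.17
eef_pos: [0.6036, -0.1375, 0.231]
tcp_rot: [0.881, 0.474, 0.001, 0.001]
contact_force: [-0.5, -0.9, -0.6]
opening: 0.709
finger_force: 0.0
time: 15.58
eef_pos: [0.4738, -0.1368, 0.2275]
tcp_rot: [0.98, 0.199, -0.001, -0.001]
contact_force: [-0.4, 0.4, 0.1]
opening: 0.997
finger_force: 0.0
time: 15.83
eef_pos: [0.4595, -0.1685, 0.228]
tcp_rot: [0.99, 0.143, -0.001, -0.0]
contact_force: [-0.1, 1.3, -0.7]
opening: 0.996
finger_force: 0.0
top red [ 0.395 -0.265] 15.9 [0.098 0.061 0.067]
top blue [ 0.389 -0.167] -26.9 [0.076 0.043 0.065]
top yellow [ 0.533 -0.354] -18.4 [0.101 0.061 0.068]
scene red [ 0.396 -0.266] 17.0 [0.098 0.062 0.066]
scene blue [ 0.417 -0.133] 14.1 [0.098 0.062 0.066]
scene yellow [ 0.533 -0.355] -18.8 [0.098 0.061 0.067]
```

```bash
python3 -m handwheel '[-0.15,-0.22,0,0,0,0,-0.15,-0.22,0,0,0,0,-0.123,-0.21,0,0,0,0,0,0,-0.25,0,0,0,0,0,-0.25,0,0,0]'
python3 -m handwheel '[0,0,-0.25,0,0,0,0,0,-0.25,0,0,0,0,0,-0.2,0,0,0,0,0,-0.1,0,0,0,0,0,0,0,0,0]'
python3 -c "
from pots import *
s=ctrl.get_state();e=s['eef_pos'];print(e)
w,d,c=grab('wrist');cv2.imwrite('pics/w1.png',w)"
```

```text
time: 16.35
eef_pos: [0.3984, -0.2676, 0.1554]
tcp_rot: [0.99, 0.142, 0.002, 0.003]
contact_force: [0.1, 0.3, -1.0]
opening: 1.002
finger_force: 0.0
time: 16.77
eef_pos: [0.3947, -0.2613, 0.0288]
tcp_rot: [0.99, 0.144, -0.003, -0.005]
contact_force: [0.5, 1.3, 0.3]
opening: 1.001
finger_force: 0.0
[ 0.39473371 -0.26125602  0.02877456]
```

View pics/w1.png

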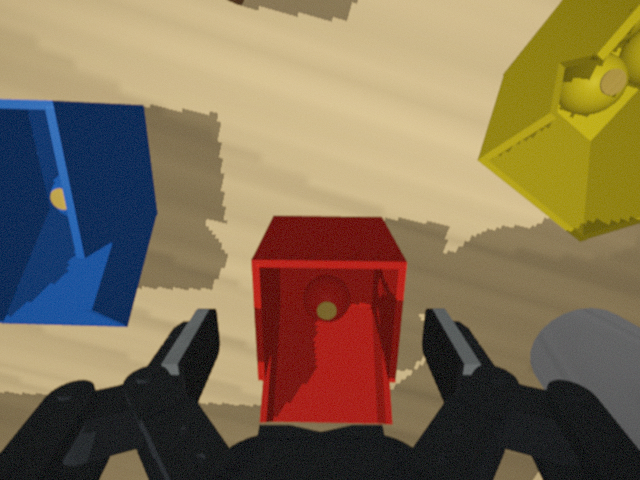

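The wrist view shows the jaws straddling the red pot (325,320) with one red knob in it; the pot is slightly right of centre. I shift a little, lower and grip.

```bash
python3 -m handwheel '[0.01,-0.03,-0.1,0,0,0,0,0,-0.09,0,0,0,0,0,0,0,0,0,0,0,0,0,0,0,0,0,0,0,0,0]'
python3 -m handwheel '[0,0,0,0,0,0,0,0,0,0,0,0,0,0,0,0,0,0,0,0,0,0,0,0,0,0,0,0,0,0]' 0.3 30
python3 -m handwheel '[0,0,0,0,0,0,0,0,0,0,0,0,0,0,0.1,0,0,0,0,0,0.1,0,0,0,0,0,0.1,0,0,0]'
```

```text
time: 17.23
eef_pos: [0.3999, -0.2701, 0.0067]
tcp_rot: [0.99, 0.144, 0.001, 0.001]
contact_force: [0.7, 1.0, 0.5]
opening: 0.997
finger_force: 0.0
time: 17.65
eef_pos: [0.3994, -0.2698, 0.0061]
tcp_rot: [0.99, 0.144, 0.0, 0.0]
contact_force: [-0.8, 0.9, 6.8]
opening: 0.699
finger_force: 34.3
time: 18.07
eef_pos: [0.3982, -0.2689, 0.0498]
tcp_rot: [0.99, 0.144, -0.001, -0.001]
contact_force: [0.3, 0.8, -1.6]
opening: 0.695
finger_force: 33.3
```

```bash
python3 -m handwheel '[0,0,0.2,0,0,0,0,0,0.22,0,0,0,0,0,0.22,0,0,0.05,0,0,0.22,0,0,0.0747,0.05,0.05,0.22,0,0,0.0747]'
python3 -m handwheel '[0.1,0.1,0.15,0,0,0.0747,0.15,0.15,0.1,0,0,0.0747,0.15,0.17,0,0,0,0.0747,0.15,0.17,0,0,0,0.0747,0.15,0.17,0,0,0,0.0747]'
python3 -m handwheel '[0.15,0.17,0,0,0,0.0747,0.13,0.17,0,0,0,0.0747,0.1,0.17,0,0,0,0.0747,0,0,0,0,0,0.025,0,0,0,0,0,0]'
```

```text
time: 18.48
eef_pos: [0.4052, -0.2622, 0.2129]
tcp_rot: [0.955, 0.298, -0.001, -0.0]
contact_force: [1.2, -0.4, -2.1]
opening: 0.697
finger_force: 33.4
time: 18.9
eef_pos: [0.512, -0.1468, 0.2494]
tcp_rot: [0.827, 0.562, 0.0, 0.0]
contact_force: [-0.5, -0.4, -1.7]
opening: 0.693
finger_force: 33.5
time: 19.32
eef_pos: [0.5684, -0.0699, 0.2483]
tcp_rot: [0.703, 0.711, -0.001, -0.001]
contact_force: [-0.7, 0.2, -1.4]
opening: 0.696
finger_force: 33.5
```

```bash
python3 -m handwheel '[0,0,0,0.067,0,0,0,0,0,0.067,0,0,0,0,0,0.067,0,0,0,0,0,0.067,0,0,0,0,0,0.067,0,0]'
python3 -m handwheel '[0,0,0,0,0,0,0,0,0,0,0,0]'
cat > inhand.py <<'E'
from poses import *
from scipy.spatial.transform import Rotation as Ro
def go(col):
    s=ctrl.get_state();e=s['eef_pos'];R=Ro.from_quat(s['tcp_rot']);print('q',np.round(s['qpos'],2),'e',np.round(e,3))
    for n in('scene','top'):
        p,d,c=grab(n);cam=dict(c,p=p,d=d)
        P=merged([cam],col,e-[.09,.13,.09],e+[.09,.13,.16]);
        L=R.inv().apply(P-e) # tool frame
        L=L[(abs(L[:,0])<.09)&(abs(L[:,1])<.04)&(L[:,2]>-.12)&(L[:,2]<.08)]
        print(n,len(L),'tool frame x,y,z pct',np.round(np.percentile(L,[1,50,99],axis=0),3).tolist())
        W=R.apply(L)+e;lo=W[np.argsort(W[:,2])[:20]];print('  lowest',np.round(lo.mean(0),3),' min y',np.round(W[np.argsort(W[:,1])[:20]].mean(0),3))
    return p
E
python3 -c "
from inhand import *
go('red')"
```

```text
time: 19.73
eef_pos: [0.5681, -0.0727, 0.2499]
tcp_rot: [0.68, 0.684, 0.186, -0.184]
contact_force: [-0.3, 1.2, -2.1]
opening: 0.7
finger_force: 33.5
time: 19.9
eef_pos: [0.5675, -0.0732, 0.2479]
tcp_rot: [0.682, 0.684, 0.184, -0.184]
contact_force: [-1.0, 1.2, -1.6]
opening: 0.698
finger_force: 33.5
q [-0.52  0.13  1.76  0.45  1.54 -0.6 ] e [ 0.567 -0.073  0.248]
scene 941 tool frame x,y,z pct [[-0.071, -0.029, -0.092], [-0.044, 0.006, -0.025], [0.025, 0.03, 0.002]]
  lowest [ 0.565 -0.098  0.232]  min y [ 0.578 -0.156  0.249]
top 853 tool frame x,y,z pct [[-0.026, -0.031, -0.063], [0.026, 0.005, -0.024], [0.031, 0.03, 0.006]]
  lowest [ 0.577 -0.087  0.234]  min y [ 0.577 -0.106  0.29 ]
```

The tilt test works (joint 4 only 0.45). It also shows the reported frame sits rigidly near the pot floor, 40 mm along the tool, so I know the lip geometry. Now I pour red, slowly, about the lip.

```bash
python3 -m handwheel '[0,0.06,-0.1,0,0,0,0,0.06,-0.14,0.02,0,0,0,0.06,-0.14,0.04,0,0,0,0.05,-0.14,0.05,0,0,0,0.023,-0.127,0.05,0,0]'
python3 -m handwheel '[0,0,0,0,0,0,0,0,0,0,0,0]'
python3 -c "
from inhand import *
go('red')"
```

```text
time: 20.42
eef_pos: [0.5686, -0.0316, 0.153]
tcp_rot: [0.65, 0.658, 0.27, -0.267]
contact_force: [-0.7, -1.1, -1.1]
opening: 0.699
finger_force: 33.6
time: 20.58
eef_pos: [0.5676, -0.0328, 0.1515]
tcp_rot: [0.652, 0.657, 0.268, -0.268]
contact_force: [-0.4, -1.0, -0.8]
opening: 0.699
finger_force: 33.5
q [-0.54  0.29  1.84  0.65  1.5  -0.76] e [ 0.568 -0.033  0.151]
scene 388 tool frame x,y,z pct [[-0.088, -0.023, -0.095], [0.014, 0.011, -0.032], [0.028, 0.037, 0.006]]
  lowest [ 0.598 -0.119  0.12 ]  min y [ 0.599 -0.123  0.128]
top 1006 tool frame x,y,z pct [[-0.052, -0.03, -0.096], [0.026, 0.007, -0.027], [0.033, 0.031, 0.002]]
  lowest [ 0.579 -0.074  0.129]  min y [ 0.576 -0.095  0.222]
```

```bash
for i in 1; do python3 -m handwheel '[0,-0.007,0.015,0.022,0,0,0,-0.007,0.015,0.022,0,0,0,-0.007,0.016,0.022,0,0,0,-0.007,0.016,0.022,0,0,0,-0.007,0.016,0.022,0,0]'; done
python3 -m handwheel '[0,-0.009,0.016,0.022,0,0,0,-0.009,0.016,0.022,0,0,0,-0.009,0.016,0.022,0,0,0,-0.009,0.016,0.022,0,0,0,-0.009,0.016,0.022,0,0]'
python3 -m handwheel '[0,-0.012,0.016,0.022,0,0,0,-0.012,0.015,0.022,0,0,0,-0.012,0.015,0.022,0,0,0,-0.012,0.015,0.022,0,0,0,-0.012,0.015,0.022,0,0]'
python3 -m handwheel '[0,0,0,0,0,0,0,0,0,0,0,0,0,0,0,0,0,0,0,0,0,0,0,0,0,0,0,0,0,0]'
python3 - <<'E'
from h import *
p,d,c=grab('scene');cv2.imwrite('pics/r1.png',cv2.resize(p[170:340,320:480],(565,600)))
E
```

```text
time: 21.1
eef_pos: [0.5685, -0.0393, 0.1647]
tcp_rot: [0.626, 0.631, 0.326, -0.323]
contact_force: [0.7, -0.8, -1.7]
opening: 0.698
finger_force: 33.6
time: 21.52
eef_pos: [0.5683, -0.0458, 0.1763]
tcp_rot: [0.595, 0.6, 0.379, -0.376]
contact_force: [-0.2, 0.5, -2.0]
opening: 0.695
finger_force: 33.6
time: 21.93
eef_pos: [0.5683, -0.0547, 0.1878]
tcp_rot: [0.561, 0.565, 0.43, -0.426]
contact_force: [-0.2, -0.2, -0.9]
opening: 0.698
finger_force: 33.7
time: 22.35
eef_pos: [0.5684, -0.0543, 0.1879]
tcp_rot: [0.561, 0.567, 0.429, -0.425]
contact_force: [0.2, 0.3, -2.4]
opening: 0.703
finger_force: 33.7
```

View pics/r1.png

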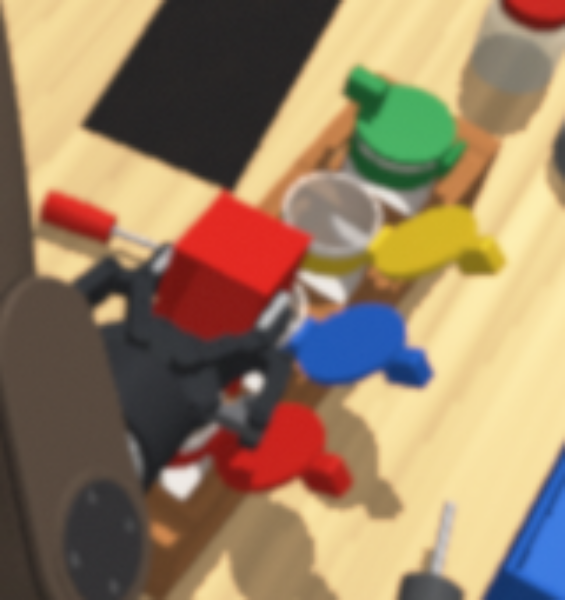

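The red pot is tipped over the red mouth; the picture centre shows its upturned floor at (245,240), with the tool clear of the caps. I right it, look for the knob, then carry the pot to the far end of the mat.

```bash
python3 -m handwheel '[0,0,0.1,0,0,0,0,0.03,0.15,0,0,0,0,0.05,0.15,-0.075,0,0,0,0.05,0.05,-0.075,0,0,0,0.05,0,-0.075,0,0]'
python3 -m handwheel '[0,0.05,0,-0.075,0,0,0,0.05,0,-0.075,0,0,0,0.05,0,-0.075,0,0,0,0.05,0,-0.075,0,0,0,0.05,0,-0.075,0,0]'
python3 -m handwheel '[0,0.05,0,-0.075,0,0,0,0.05,0,-0.075,0,0,0,0.05,0,-0.075,0,0,0,0,0,0,0,0,0,0,0,0,0,0]'
python3 - <<'E'
from h import *
p,d,c=grab('scene');cv2.imwrite('pics/r2.png',cv2.resize(p[170:340,300:480],(635,600)))
print(np.round(ctrl.get_state()['qpos'],2))
E
```

```text
time: 22.82
eef_pos: [0.5695, -0.0284, 0.2594]
tcp_rot: [0.628, 0.634, 0.322, -0.315]
contact_force: [1.2, 0.5, -1.6]
opening: 0.697
finger_force: 33.6
time: 23.23
eef_pos: [0.5684, 0.0103, 0.2579]
tcp_rot: [0.694, 0.699, 0.124, -0.121]
contact_force: [0.4, -0.6, -1.6]
opening: 0.697
finger_force: 33.6
time: 23.65
eef_pos: [0.5677, 0.0349, 0.2564]
tcp_rot: [0.703, 0.711, 0.001, -0.0]
contact_force: [1.4, -0.7, -1.0]
opening: 0.699
finger_force: 33.6
[-0.12  0.02  1.79  0.    1.33 -0.13]
```

View pics/r2.png

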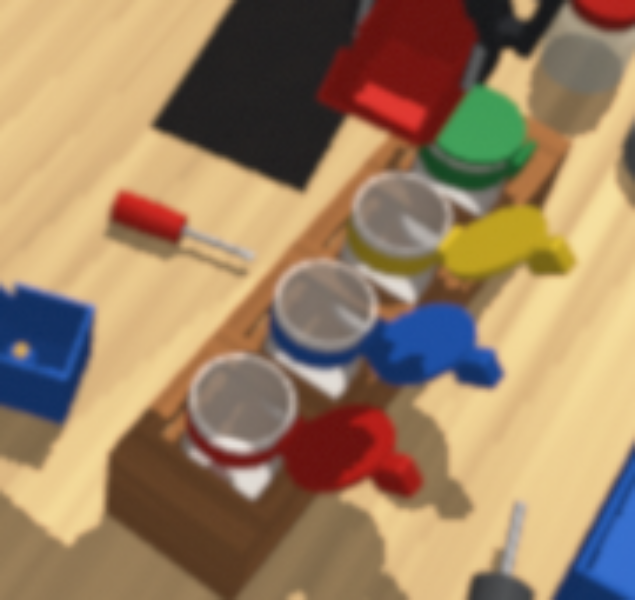

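The pot looks empty, but the knob is not visible from this angle. I check through the top view.

```bash
python3 - <<'E'
from seg import *
from capz import *
p,d,c=grab('top');W=cloud(d,c)
m=mask(p,'red',90,20)
k,lab,st,ce=cv2.connectedComponentsWithStats(m.astype(np.uint8))
for i in range(1,k):
    if st[i,4]>12:print(np.round(ce[i]),st[i,4],np.round(np.median(W[lab==i],axis=0),3))
f=240/np.tan(np.radians(c['fovy'])/2)
for z in(.122,.03):
    q=np.array(c['R'])@[.568,-.131,z]+c['t'];print(z,q[:2]/q[2]*f+[c['cx'],c['cy']])
cv2.imwrite('pics/t2.png',cv2.resize(p[140:230,220:380],(800,450),interpolation=cv2.INTER_CUBIC))
E
```

```text
[370.  79.] 94 [ 0.827 -0.233  0.045]
[553. 151.] 7919 [ 0.594 -0.614  0.196]
[333. 141.] 691 [ 0.633 -0.137  0.145]
[273. 150.] 751 [ 0.569 -0.014  0.283]
[475. 140.] 93 [ 0.631 -0.452  0.159]
[127. 160.] 475 [0.612 0.346 0.084]
[335. 182.] 22 [ 0.568 -0.142  0.039]
[333. 187.] 34 [ 0.538 -0.14   0.105]
[268. 250.] 133 [0.405 0.019 0.024]
[438. 321.] 13 [ 0.235 -0.379  0.001]
0.122 [330.40901099 172.25226335]
0.03 [329.89477166 183.03003108]
```

View pics/t2.png

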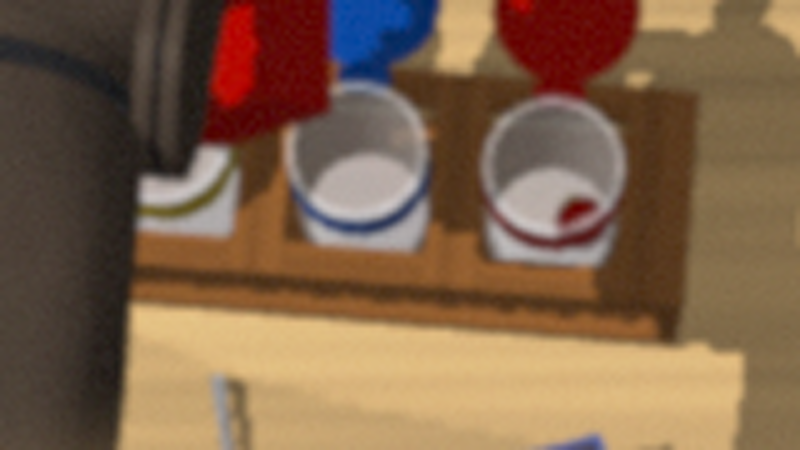

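The red knob lies on the red tube's floor, at (578,213) in the crop. Red goes to the mat.

```bash
python3 -m handwheel '[-0.078,0.154,0,0,0,0.0762,-0.078,0.154,0,0,0,0.0762,-0.078,0.154,0,0,0,0.0762,-0.078,0.154,0,0,0,0.0762,-0.078,0.154,0,0,0,0.0762]'
python3 -m handwheel '[-0.078,0.154,0,0,0,0.0762,-0.078,0.154,0,0,0,0.0762,-0.078,0.154,0,0,0,0.0762,-0.078,0.154,0,0,0,0.0762,-0.078,0.154,0,0,0,0.0762]'
python3 -m handwheel '[-0.078,0.154,0,0,0,0.0762,-0.078,0.154,0,0,0,0.0762,-0.078,0.154,0,0,0,0.0762,-0.078,0.154,0,0,0,0.0762,0,0,-0.2,0,0,0]'
python3 -m handwheel '[0,0,-0.25,0,0,0,0,0,-0.25,0,0,0,0,0,-0.25,0,0,0,0,0,-0.2,0,0,0,0,0,0,0,0,0]'
python3 -c "
from plant import ctrl
s=ctrl.get_state();print(s['qpos'])"
```

```text
time: 24.17
eef_pos: [0.5093, 0.1473, 0.2549]
tcp_rot: [0.463, 0.887, 0.0, -0.001]
contact_force: [0.7, 0.7, -1.5]
opening: 0.7
finger_force: 33.5
time: 24.58
eef_pos: [0.4511, 0.2631, 0.255]
tcp_rot: [0.181, 0.984, 0.0, -0.001]
contact_force: [0.8, 0.4, -1.6]
opening: 0.697
finger_force: 33.5
time: 25.0
eef_pos: [0.4068, 0.3599, 0.2318]
tcp_rot: [-0.059, 0.998, 0.004, 0.005]
contact_force: [0.8, 0.5, -1.1]
opening: 0.695
finger_force: 33.7
time: 25.42
eef_pos: [0.4002, 0.3515, 0.075]
tcp_rot: [-0.055, 0.998, -0.003, -0.007]
contact_force: [-1.3, -1.2, -2.6]
opening: 0.699
finger_force: 33.5
[ 5.29697669e-01  1.41114805e-01  2.01762302e+00  9.36364818e-04
  9.98900403e-01 -1.15143963e+00]
```

```bash
python3 -m handwheel '[0,0,-0.2,0,0,0,0,0,-0.15,0,0,0,0,0,-0.08,0,0,0,0,0,0,0,0,0,0,0,0,0,0,0]'
python3 -m handwheel '[0,0,0,0,0,0]'
```

```text
time: 25.83
eef_pos: [0.4055, 0.3558, 0.0192]
tcp_rot: [-0.056, 0.998, 0.0, 0.0]
contact_force: [-0.1, 0.1, -0.6]
opening: 0.7
finger_force: 33.6
time: 25.92
eef_pos: [0.4063, 0.3566, 0.0203]
tcp_rot: [-0.056, 0.998, 0.001, 0.002]
contact_force: [0.2, 1.0, -0.9]
opening: 0.697
finger_force: 33.6
```

```bash
python3 -m handwheel '[0,0,-0.04,0,0,0,0,0,-0.03,0,0,0,0,0,0,0,0,0,0,0,0,0,0,0]'
python3 -m handwheel '[0,0,0,0,0,0,0,0,0,0,0,0,0,0,0,0,0,0,0,0,0,0,0,0]' 0.9
python3 -m handwheel '[0,0,0.1,0,0,0,0,0,0.2,0,0,0,0,0,0.25,0,0,0,0,0,0.25,0,0,0,0,0,0.25,0,0,0]'
```

```text
time: 26.25
eef_pos: [0.4061, 0.3568, 0.009]
tcp_rot: [-0.057, 0.998, 0.001, 0.002]
contact_force: [0.9, -0.2, 2.4]
opening: 0.692
finger_force: 34.2
time: 26.58
eef_pos: [0.404, 0.3557, 0.0072]
tcp_rot: [-0.057, 0.998, -0.0, -0.0]
contact_force: [-0.9, 0.2, -0.3]
opening: 0.901
finger_force: 0.0
time: 27.0
eef_pos: [0.4038, 0.3555, 0.1661]
tcp_rot: [-0.057, 0.998, -0.0, -0.001]
contact_force: [0.0, 0.2, -0.8]
opening: 0.901
finger_force: 0.0
```

```bash
python3 -m handwheel '[0.02,-0.06,0.12,0,0,-0.0767,0.02,-0.1,0.1,0,0,-0.0767,0.02,-0.108,0.1,0,0,-0.0767,0.02,-0.108,0.1,0,0,-0.0767,0.02,-0.108,0.1,0,0,-0.0767]' 1
python3 -m handwheel '[0.02,-0.108,0,0,0,-0.0767,0.02,-0.108,0,0,0,-0.0767,0.02,-0.108,0,0,0,-0.0767,0.02,-0.108,0,0,0,-0.0767,0.02,-0.108,0,0,0,-0.0767]'
python3 -m handwheel '[0.02,-0.108,0,0,0,-0.0767,0.02,-0.108,0,0,0,-0.0767,0.02,-0.108,0,0,0,-0.0767,0.02,-0.108,0,0,0,-0.0767,0.02,-0.108,0,0,0,-0.0767]'
python3 -m handwheel '[0.02,-0.108,0,0,0,-0.0767,0.02,-0.108,0,0,0,-0.0767,0.02,-0.108,0,0,0,-0.0767,0.02,-0.108,0,0,0,-0.0767,0.02,-0.108,0,0,0,-0.0767]'
python3 -m handwheel '[0.02,-0.108,0,0,0,-0.0767,0.02,-0.108,0,0,0,-0.0767,0.02,-0.108,0,0,0,-0.0767,0.02,-0.108,0,0,0,-0.0767,0,0,0,0,0,-0.0767]'
python3 -c "
from pots import *
B['red']=((.3,.28,.01),(.52,.44,.08))
look(['red','blue','yellow'])"
```

```text
time: 27.42
eef_pos: [0.4191, 0.2825, 0.2435]
tcp_rot: [0.245, 0.97, -0.0, -0.0]
contact_force: [0.6, -0.1, 0.4]
opening: 1.005
finger_force: 0.0
time: 27.83
eef_pos: [0.4342, 0.2015, 0.2427]
tcp_rot: [0.521, 0.853, -0.0, -0.0]
contact_force: [-0.1, -0.2, -0.9]
opening: 1.003
finger_force: 0.0
time: 28.25
eef_pos: [0.4492, 0.1205, 0.2427]
tcp_rot: [0.751, 0.66, -0.0, -0.0]
contact_force: [-0.0, 0.8, 0.5]
opening: 0.999
finger_force: 0.0
time: 28.67
eef_pos: [0.4642, 0.0396, 0.2427]
tcp_rot: [0.913, 0.408, -0.0, -0.0]
contact_force: [-0.0, 0.3, 0.3]
opening: 0.998
finger_force: 0.0
time: 29.08
eef_pos: [0.4766, -0.0266, 0.2427]
tcp_rot: [0.993, 0.117, -0.0, 0.0]
contact_force: [-0.3, -0.7, -0.2]
opening: 1.001
finger_force: 0.0
top red [0.408 0.356] -173.6 [0.098 0.06  0.07 ]
top blue [ 0.375 -0.142] -164.9 [0.086 0.058 0.066]
top yellow [ 0.533 -0.354] -18.5 [0.101 0.061 0.068]
scene red [0.407 0.354] -174.6 [0.098 0.068 0.068]
scene blue [ 0.417 -0.132] 14.8 [0.098 0.062 0.066]
scene yellow [ 0.532 -0.355] -18.6 [0.1   0.061 0.067]
```

Red stands well on the mat at (.408,.355). Blue is where it was, so I grasp it.

```bash
python3 -m handwheel '[-0.13,-0.24,0,0,0,0,-0.13,-0.24,0,0,0,0,-0.137,-0.226,0,0,0,0,0,0,-0.25,0,0,0,0,0,-0.25,0,0,0]'
python3 -m handwheel '[0,0,-0.25,0,0,0,0,0,-0.25,0,0,0,0,0,-0.2,0,0,0,0,0,0,0,0,0,0,0,0,0,0,0]'
python3 -m handwheel '[0,0,-0.2,0,0,0,0,0,-0.12,0,0,0,0,0,-0.06,0,0,0,0,0,0,0,0,0,0,0,0,0,0,0]'
```

```text
time: 29.6
eef_pos: [0.4181, -0.133, 0.1701]
tcp_rot: [0.993, 0.121, 0.003, 0.002]
contact_force: [0.3, 0.1, -0.9]
opening: 1.0
finger_force: 0.0
time: 30.02
eef_pos: [0.4157, -0.1293, 0.0619]
tcp_rot: [0.992, 0.123, -0.002, -0.001]
contact_force: [-0.0, -0.2, 1.0]
opening: 1.002
finger_force: 0.0
time: 30.43
eef_pos: [0.4183, -0.131, 0.0078]
tcp_rot: [0.993, 0.122, 0.001, 0.001]
contact_force: [0.5, -0.1, 0.2]
opening: 0.997
finger_force: 0.0
```

```bash
python3 -m handwheel '[0,0,0,0,0,0,0,0,0,0,0,0,0,0,0,0,0,0,0,0,0,0,0,0,0,0,0,0,0,0]' 0.3 30
python3 -m handwheel '[0,0,0,0,0,0,0,0,0,0,0,0,0,0,0.1,0,0,0,0,0,0.2,0,0,0,0,0,0.22,0,0,0]'
python3 -m handwheel '[0,0,0.22,0,0,0.05,0,0,0.22,0,0,0.0765,0.05,0.05,0.22,0,0,0.0765,0.1,0.09,0.22,0,0,0.0765,0.12,0.12,0.15,0,0,0.0765]'
python3 -m handwheel '[0.13,0.12,0.07,0,0,0.0765,0.13,0.12,0,0,0,0.0765,0.13,0.12,0,0,0,0.0765,0.13,0.12,0,0,0,0.0765,0.13,0.12,0,0,0,0.0765]'
python3 -m handwheel '[0.1,0.1,0,0,0,0.0765,0.03,0.04,0,0,0,0.025,0,0,0,0,0,0,0,0,0,0,0,0]'
```

```text
time: 30.85
eef_pos: [0.4184, -0.1311, 0.0078]
tcp_rot: [0.993, 0.121, 0.001, 0.001]
contact_force: [-0.7, 1.1, 6.8]
opening: 0.702
finger_force: 33.9
time: 31.27
eef_pos: [0.415, -0.1293, 0.0832]
tcp_rot: [0.993, 0.121, -0.002, -0.002]
contact_force: [1.4, 0.3, -0.3]
opening: 0.695
finger_force: 33.0
time: 31.68
eef_pos: [0.4582, -0.0919, 0.2424]
tcp_rot: [0.92, 0.392, 0.001, 0.002]
contact_force: [-0.2, -0.2, -0.3]
opening: 0.697
finger_force: 33.2
time: 32.1
eef_pos: [0.5554, -0.0003, 0.2488]
tcp_rot: [0.762, 0.648, -0.0, -0.0]
contact_force: [0.6, -0.7, -0.8]
opening: 0.696
finger_force: 33.2
time: 32.43
eef_pos: [0.574, 0.0198, 0.2484]
tcp_rot: [0.71, 0.704, -0.001, -0.0]
contact_force: [-0.1, -0.2, -2.2]
opening: 0.697
finger_force: 33.2
```

```bash
python3 -m handwheel '[0.017,0.03,0,0.067,0,0,0,0.03,-0.03,0.067,0,0,0,0.03,-0.08,0.067,0,0,0,0.03,-0.09,0.067,0,0,0,0.03,-0.1,0.067,0,0]'
python3 -m handwheel '[0,0.03,-0.12,0.067,0,0,0,0.03,-0.12,0.05,0,0,0,0.02,-0.11,0.04,0,0,0,0,0,0,0,0,0,0,0,0,0,0]'
```

```text
time: 32.85
eef_pos: [0.5773, 0.041, 0.2054]
tcp_rot: [0.686, 0.679, 0.186, -0.184]
contact_force: [0.2, 0.4, -1.4]
opening: 0.701
finger_force: 33.2
time: 33.27
eef_pos: [0.5762, 0.053, 0.1507]
tcp_rot: [0.659, 0.651, 0.264, -0.268]
contact_force: [0.4, 0.1, -1.0]
opening: 0.701
finger_force: 33.3
```

Now the slow pour.

```bash
python3 -m handwheel '[0,-0.007,0.015,0.022,0,0,0,-0.007,0.015,0.022,0,0,0,-0.007,0.016,0.022,0,0,0,-0.007,0.016,0.022,0,0,0,-0.007,0.016,0.022,0,0]'
python3 -m handwheel '[0,-0.009,0.016,0.022,0,0,0,-0.009,0.016,0.022,0,0,0,-0.009,0.016,0.022,0,0,0,-0.009,0.016,0.022,0,0,0,-0.009,0.016,0.022,0,0]'
python3 -m handwheel '[0,-0.012,0.016,0.022,0,0,0,-0.012,0.015,0.022,0,0,0,-0.012,0.015,0.022,0,0,0,-0.012,0.015,0.022,0,0,0,-0.012,0.015,0.022,0,0]'
python3 -m handwheel '[0,0,0,0,0,0,0,0,0,0,0,0,0,0,0,0,0,0,0,0,0,0,0,0,0,0,0,0,0,0]'
python3 -m handwheel '[0,-0.012,0.016,0.022,0,0,0,-0.012,0.015,0.022,0,0,0,0,0,0,0,0,0,0,0,0,0,0,0,0,0,0,0,0]'
```

```text
time: 33.68
eef_pos: [0.5773, 0.0486, 0.1642]
tcp_rot: [0.631, 0.627, 0.322, -0.324]
contact_force: [-0.0, 0.3, -2.6]
opening: 0.699
finger_force: 33.3
time: 34.1
eef_pos: [0.5771, 0.0419, 0.1755]
tcp_rot: [0.601, 0.596, 0.375, -0.378]
contact_force: [0.2, 0.4, -1.1]
opening: 0.699
finger_force: 33.4
time: 34.52
eef_pos: [0.5771, 0.0329, 0.1869]
tcp_rot: [0.566, 0.562, 0.425, -0.428]
contact_force: [0.4, -0.9, -1.3]
opening: 0.695
finger_force: 33.4
time: 34.93
eef_pos: [0.5771, 0.0333, 0.187]
tcp_rot: [0.567, 0.563, 0.424, -0.427]
contact_force: [0.2, 0.3, -0.6]
opening: 0.694
finger_force: 33.4
time: 35.35
eef_pos: [0.577, 0.0294, 0.191]
tcp_rot: [0.552, 0.547, 0.443, -0.447]
contact_force: [0.1, -0.3, -0.9]
opening: 0.7
finger_force: 33.5
```

```bash
python3 -m handwheel '[0,0,0.12,0,0,0,0,0.05,0.15,-0.03,0,0,0,0.05,0.15,-0.07,0,0,0,0.06,0.05,-0.07,0,0,0,0.06,0,-0.07,0,0]'
python3 -m handwheel '[0,0.06,0,-0.07,0,0,0,0.06,0,-0.07,0,0,0,0.06,0,-0.07,0,0,0,0.06,0,-0.07,0,0,0,0.06,0,-0.07,0,0]'
python3 -m handwheel '[0,0.05,0,-0.07,0,0,0,0.05,0,-0.07,0,0,0,0.05,0,-0.07,0,0,0,0,0,-0.07,0,0,0,0,0,0,0,0]'
python3 - <<'E'
from seg import *
p,d,c=grab('top');W=cloud(d,c)
for col in('blue','red'):
  m=mask(p,col,90,20);k,lab,st,ce=cv2.connectedComponentsWithStats(m.astype(np.uint8))
  for i in range(1,k):
    w=np.median(W[lab==i],axis=0)
    if st[i,4]>8 and .2<w[0]<.75 and abs(w[1])<.45:print(col,np.round(ce[i]),st[i,4],np.round(w,3))
cv2.imwrite('pics/t3.png',cv2.resize(p[140:230,220:380],(640,360),interpolation=cv2.INTER_CUBIC))
E
```

```text
time: 35.77
eef_pos: [0.5783, 0.0618, 0.2651]
tcp_rot: [0.626, 0.622, 0.332, -0.331]
contact_force: [0.6, 0.2, -0.7]
opening: 0.696
finger_force: 33.4
time: 36.18
eef_pos: [0.577, 0.1077, 0.2631]
tcp_rot: [0.694, 0.688, 0.151, -0.15]
contact_force: [0.4, 0.4, -2.3]
opening: 0.699
finger_force: 33.4
time: 36.6
eef_pos: [0.5763, 0.1337, 0.2626]
tcp_rot: [0.708, 0.706, -0.002, 0.003]
contact_force: [0.1, 0.3, -1.4]
opening: 0.697
finger_force: 33.4
blue [293. 138.] 565 [ 0.642 -0.048  0.145]
blue [219. 145.] 765 [0.582 0.093 0.287]
blue [292. 175.] 68 [ 0.585 -0.04   0.037]
blue [290. 184.] 28 [ 0.545 -0.035  0.107]
red [333. 141.] 689 [ 0.633 -0.137  0.144]
red [124. 161.] 330 [0.605 0.353 0.084]
red [335. 182.] 23 [ 0.569 -0.143  0.039]
red [334. 187.] 32 [ 0.537 -0.141  0.107]
red [118. 224.] 65 [0.468 0.37  0.043]
red [268. 252.] 104 [0.402 0.02  0.023]
red [112. 259.] 35 [0.379 0.38  0.065]
red [439. 319.] 10 [ 0.241 -0.385  0.003]
red [399. 329.] 11 [ 0.219 -0.287  0.028]
red [430. 333.] 18 [ 0.211 -0.365 -0.001]
```

View pics/t3.png

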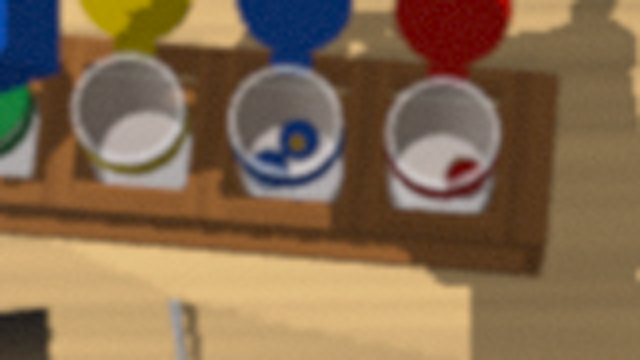

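Two blue knobs are in the blue tube, at (297,140) and (270,158). Blue goes to the middle of the mat.

```bash
python3 -m handwheel '[-0.0765,0.0586,0,0,0,0.0762,-0.0765,0.0586,0,0,0,0.0762,-0.0765,0.0586,0,0,0,0.0762,-0.0765,0.0586,0,0,0,0.0762,-0.0765,0.0586,0,0,0,0.0762]'
python3 -m handwheel '[-0.0765,0.0586,0,0,0,0.0762,-0.0765,0.0586,0,0,0,0.0762,-0.0765,0.0586,0,0,0,0.0762,-0.0765,0.0586,0,0,0,0.0762,-0.0765,0.0586,0,0,0,0.0762]'
python3 -m handwheel '[-0.0765,0.0586,0,0,0,0.0762,-0.0765,0.0586,0,0,0,0.0762,-0.0765,0.0586,0,0,0,0.0762,-0.0765,0.0586,0,0,0,0.0762,0,0,-0.15,0,0,0]'
python3 -m handwheel '[0,0,-0.25,0,0,0,0,0,-0.25,0,0,0,0,0,-0.25,0,0,0,0,0,-0.25,0,0,0,0,0,-0.2,0,0,0]'
python3 -m handwheel '[0,0,-0.15,0,0,0,0,0,-0.08,0,0,0,0,0,0,0,0,0,0,0,0,0,0,0]'
python3 - <<'E'
from h import *
w,d,c=grab('wrist');cv2.imwrite('pics/w2.png',w)
h=cv2.cvtColor(w,cv2.COLOR_BGR2HSV)
E
```

```text
time: 37.07
eef_pos: [0.5188, 0.1733, 0.2612]
tcp_rot: [0.469, 0.883, -0.001, 0.001]
contact_force: [-0.1, -0.4, -0.7]
opening: 0.693
finger_force: 33.3
time: 37.48
eef_pos: [0.4615, 0.2173, 0.2613]
tcp_rot: [0.188, 0.982, 0.0, 0.002]
contact_force: [-0.0, 0.4, -1.0]
opening: 0.699
finger_force: 33.3
time: 37.9
eef_pos: [0.4174, 0.2544, 0.2437]
tcp_rot: [-0.05, 0.999, 0.003, 0.007]
contact_force: [1.0, 1.1, 0.1]
opening: 0.7
finger_force: 33.4
time: 38.32
eef_pos: [0.4149, 0.2516, 0.0563]
tcp_rot: [-0.047, 0.999, 0.001, 0.001]
contact_force: [0.1, 0.9, -1.1]
opening: 0.698
finger_force: 33.4
time: 38.65
eef_pos: [0.416, 0.2521, 0.0242]
tcp_rot: [-0.047, 0.999, 0.0, 0.002]
contact_force: [0.2, 0.5, -0.8]
opening: 0.692
finger_force: 33.3
```

View pics/w2.png

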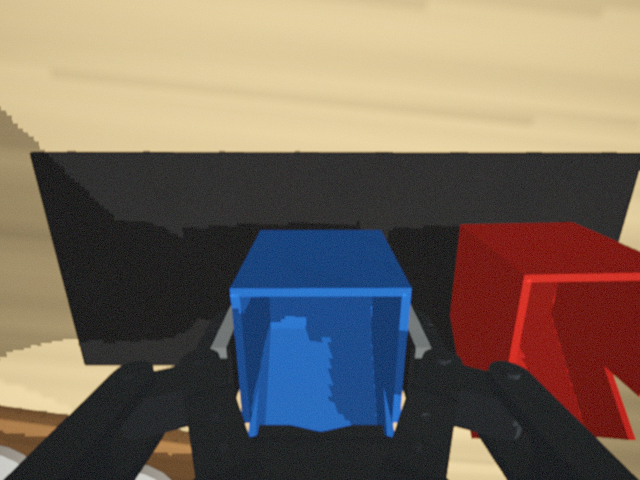

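The blue pot is empty and stands over the mat beside red. I lower and release with a limited opening.

```bash
python3 -m handwheel '[0,0,-0.05,0,0,0,0,0,-0.045,0,0,0,0,0,0,0,0,0,0,0,0,0,0,0]'
python3 -m handwheel '[0,0,0,0,0,0,0,0,0,0,0,0,0,0,0,0,0,0,0,0,0,0,0,0]' 0.85
python3 -m handwheel '[0,0,0.1,0,0,0,0,0,0.2,0,0,0,0,0,0.25,0,0,0,0,0,0.25,0,0,0,0,0,0.25,0,0,0]'
python3 -m handwheel '[0,0,0.25,0,0,0,0,0,0.2,0,0,0,0,0,0,0,0,0]'
```

```text
time: 39.03
eef_pos: [0.4168, 0.2532, 0.011]
tcp_rot: [-0.048, 0.999, 0.0, 0.004]
contact_force: [0.7, -0.4, 0.3]
opening: 0.698
finger_force: 33.7
time: 39.37
eef_pos: [0.4162, 0.2531, 0.0106]
tcp_rot: [-0.048, 0.999, 0.0, 0.003]
contact_force: [-0.9, 0.0, 0.2]
opening: 0.852
finger_force: 0.0
time: 39.78
eef_pos: [0.4157, 0.2529, 0.1694]
tcp_rot: [-0.048, 0.999, 0.0, 0.003]
contact_force: [0.6, 0.3, 0.2]
opening: 0.849
finger_force: 0.0
time: 40.03
eef_pos: [0.4199, 0.2545, 0.2441]
tcp_rot: [-0.048, 0.999, 0.002, 0.01]
contact_force: [1.2, -0.3, 0.5]
opening: 0.845
finger_force: 0.0
```

```bash
python3 -m handwheel '[0.014,-0.123,0,0,0,-0.0781,0.014,-0.123,0,0,0,-0.0781,0.014,-0.123,0,0,0,-0.0781,0.014,-0.123,0,0,0,-0.0781,0.014,-0.123,0,0,0,-0.0781]' 1
python3 -m handwheel '[0.014,-0.123,0,0,0,-0.0781,0.014,-0.123,0,0,0,-0.0781,0.014,-0.123,0,0,0,-0.0781,0.014,-0.123,0,0,0,-0.0781,0.014,-0.123,0,0,0,-0.0781]'
python3 -m handwheel '[0.014,-0.123,0,0,0,-0.0781,0.014,-0.123,0,0,0,-0.0781,0.014,-0.123,0,0,0,-0.0781,0.014,-0.123,0,0,0,-0.0781,0.014,-0.123,0,0,0,-0.0781]'
python3 -m handwheel '[0.014,-0.123,0,0,0,-0.0781,0.014,-0.123,0,0,0,-0.0781,0.014,-0.123,0,0,0,-0.0781,0.014,-0.123,0,0,0,-0.0781,0.014,-0.123,0,0,0,-0.0781]'
python3 -m handwheel '[0.014,-0.123,0,0,0,-0.0781,0.014,-0.123,0,0,0,-0.0781,0.014,-0.123,0,0,0,-0.0781,0.014,-0.123,0,0,0,-0.0781,0.014,-0.123,0,0,0,-0.0781]'
python3 -m handwheel '[0.014,-0.123,0,0,0,-0.0781,0.014,-0.123,0,0,0,-0.0781,0.014,-0.123,0,0,0,-0.0781,0.014,-0.123,0,0,0,-0.0781,0,0,0,0,0,0]'
python3 -c "
from pots import *
B['red']=((.3,.3,.01),(.52,.44,.08));B['blue']=((.3,.21,.01),(.52,.3,.08))
look(['red','blue','yellow'])
print(np.round(ctrl.get_state()['qpos'],2))"
```

```text
time: 40.45
eef_pos: [0.4264, 0.16, 0.2349]
tcp_rot: [0.258, 0.966, -0.001, 0.003]
contact_force: [0.2, 0.6, -0.6]
opening: 1.0
finger_force: 0.0
time: 40.87
eef_pos: [0.437, 0.0678, 0.2349]
tcp_rot: [0.538, 0.843, -0.002, 0.002]
contact_force: [0.1, -0.6, -0.4]
opening: 1.003
finger_force: 0.0
time: 41.28
eef_pos: [0.4475, -0.0245, 0.2349]
tcp_rot: [0.767, 0.641, -0.003, 0.002]
contact_force: [0.5, 0.8, 0.4]
opening: 0.998
finger_force: 0.0
time: 41.7
eef_pos: [0.458, -0.1166, 0.2348]
tcp_rot: [0.925, 0.38, -0.003, 0.001]
contact_force: [0.8, -0.1, 0.2]
opening: 1.002
finger_force: 0.0
time: 42.12
eef_pos: [0.4686, -0.2088, 0.2347]
tcp_rot: [0.997, 0.082, -0.004, -0.0]
contact_force: [0.3, -0.3, 1.0]
opening: 1.0
finger_force: 0.0
time: 42.53
eef_pos: [0.477, -0.2844, 0.2347]
tcp_rot: [0.987, -0.162, -0.003, -0.0]
contact_force: [0.4, -0.1, -0.2]
opening: 1.0
finger_force: 0.0
top red [0.408 0.355] -176.9 [0.099 0.061 0.072]
top blue [0.435 0.224] -144.5 [0.108 0.05  0.069]
top yellow [ 0.502 -0.377] -36.2 [0.034 0.013 0.069]
scene red [0.406 0.355] -174.8 [0.099 0.067 0.069]
scene blue [0.417 0.251] -173.7 [0.101 0.068 0.069]
scene yellow [ 0.547 -0.36 ] -18.8 [0.099 0.061 0.067]
[-0.72  0.01  1.85 -0.    1.3   1.17]
```

Yellow has been knocked about 15 mm, to (.547,-.360). I wait a moment above it and re-measure.

```bash
python3 -c "
from pots import *
B['yellow']=((.43,-.45,.01),(.66,-.26,.08))
look(['yellow'])"
python3 -m handwheel '[0.16,-0.17,0,0,0,0,0.16,-0.17,0,0,0,0,0.147,-0.164,0,0,0,0,0,0,-0.15,0,0,0,0,0,-0.25,0,0,0]'
python3 -m handwheel '[0,0,-0.2,0,0,0,0,0,0,0,0,0,0,0,0,0,0,0]'
python3 -c "
from pots import *
B['yellow']=((.43,-.45,.01),(.66,-.26,.08))
look(['yellow'])
w,d,c=grab('wrist');cv2.imwrite('pics/w3.png',w)"
```

```text
top yellow [ 0.541 -0.389] 154.2 [0.183 0.016 0.077]
scene yellow [ 0.56  -0.367] 156.3 [0.205 0.068 0.066]
time: 43.15
eef_pos: [0.5511, -0.36, 0.1806]
tcp_rot: [0.987, -0.158, 0.002, 0.003]
contact_force: [1.8, -0.3, 0.2]
opening: 1.0
finger_force: 0.0
time: 43.4
eef_pos: [0.5463, -0.3556, 0.1434]
tcp_rot: [0.987, -0.158, -0.005, -0.002]
contact_force: [0.1, -0.3, 0.4]
opening: 0.999
finger_force: 0.0
top yellow [ 0.478 -0.359] 150.7 [0.041 0.013 0.071]
scene yellow [ 0.562 -0.367] 155.8 [0.201 0.066 0.067]
```

View pics/w3.png

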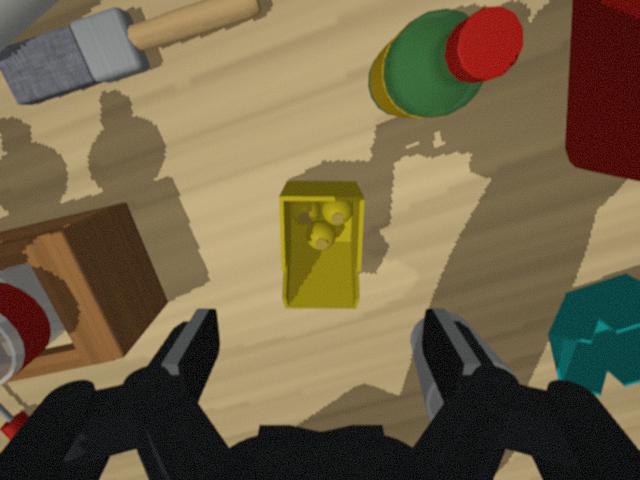

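The wrist view shows the yellow pot (320,250) with 3 knobs, aligned with the jaws. My wider box had caught the bottle, so I measure again with the wrist depth, and check the tin's clearance.

```bash
python3 - <<'E'
from pots import *
p,d,c=grab('wrist');cam=dict(c,p=p,d=d);r=pot([cam],'yellow',(.43,-.45,.01),(.62,-.28,.08));print(np.round(r[0],3),np.round(r[1:5],3))
p,d,c=grab('scene');cam=dict(c,p=p,d=d);r=pot([cam],'yellow',(.43,-.43,.01),(.607,-.28,.08));print(np.round(r[0],3),np.round(r[1:5],3))
L=dict(np.load('pics/top0.npz'));print('tin',world(L['d'],L,463,240),world(L['d'],L,445,253),world(L['d'],L,480,253))
E
```

```text
[ 0.54  -0.359] [1.48636e+02 1.73000e-01 8.00000e-02 6.60000e-02]
[ 0.548 -0.36 ] [-18.616   0.097   0.061   0.067]
tin [ 0.41894487 -0.43557215  0.07091608] [ 0.39349043 -0.39875781  0.04159422] [ 0.38690885 -0.47043107  0.08073048]
```

```bash
python3 -m handwheel '[0,0,-0.22,0,0,0,0,0,-0.22,0,0,0,0,0,-0.2,0,0,0,0,0,-0.15,0,0,0,0,0,-0.07,0,0,0]'
python3 -m handwheel '[0,0,-0.06,0,0,0,0,0,0,0,0,0,0,0,0,0,0,0]'
```

```text
time: 44.07
eef_pos: [0.5462, -0.3566, 0.0143]
tcp_rot: [0.987, -0.159, -0.005, -0.001]
contact_force: [-0.2, 0.6, 0.5]
opening: 0.999
finger_force: 0.0
time: 44.32
eef_pos: [0.5483, -0.3584, 0.0091]
tcp_rot: [0.987, -0.159, -0.002, 0.0]
contact_force: [0.3, 0.0, 1.0]
opening: 0.997
finger_force: 0.0
```

```bash
python3 -m handwheel '[0,0,0,0,0,0,0,0,0,0,0,0,0,0,0,0,0,0,0,0,0,0,0,0,0,0,0,0,0,0]' 0.3 30
python3 -m handwheel '[0,0,0,0,0,0,0,0,0,0,0,0,0,0,0.1,0,0,0,0,0,0.2,0,0,0,0,0,0.22,0,0,0]'
python3 -m handwheel '[0,0,0.22,0,0,0,0,0,0.22,0,0,0,0,0,0.22,0,0,0,0,0,0.22,0,0,0.04,0,0.05,0.15,0,0,0.0754]'
python3 -m handwheel '[0.01,0.1,0.06,0,0,0.0754,0.0145,0.15,0,0,0,0.0754,0.0145,0.19,0,0,0,0.0754,0.0145,0.2,0,0,0,0.0754,0.0145,0.2,0,0,0,0.0754]'
python3 -m handwheel '[0.0145,0.2,0,0,0,0.0754,0.0145,0.2,0,0,0,0.0754,0.0145,0.2,0,0,0,0.0754,0.0145,0.2,0,0,0,0.0754,0.0145,0.2,0,0,0,0.0754]'
python3 -m handwheel '[0.0145,0.2,0,0,0,0.0754,0.0145,0.2,0,0,0,0.0754,0.0145,0.2,0,0,0,0.0754,0.0145,0.2,0,0,0,0.0754,0.0145,0.2,0,0,0,0.0754]'
python3 -m handwheel '[0.0145,0.18,0,0,0,0.036,0.01,0.14,0,0,0,0,0,0.1,0,0,0,0,0,0,0,0,0,0,0,0,0,0,0,0]'
```

```text
time: 44.73
eef_pos: [0.5485, -0.3586, 0.0098]
tcp_rot: [0.987, -0.159, -0.002, 0.0]
contact_force: [-0.1, 0.5, 5.5]
opening: 0.701
finger_force: 34.3
time: 45.15
eef_pos: [0.5452, -0.3557, 0.0836]
tcp_rot: [0.987, -0.159, -0.006, -0.002]
contact_force: [0.8, -0.2, -0.8]
opening: 0.699
finger_force: 33.3
time: 45.57
eef_pos: [0.5474, -0.3513, 0.2442]
tcp_rot: [0.998, -0.068, -0.002, 0.001]
contact_force: [0.2, 0.9, -1.9]
opening: 0.697
finger_force: 33.5
time: 45.98
eef_pos: [0.5567, -0.2226, 0.2488]
tcp_rot: [0.974, 0.228, -0.004, 0.0]
contact_force: [-0.0, 0.6, -0.9]
opening: 0.699
finger_force: 33.5
time: 46.4
eef_pos: [0.5675, -0.0724, 0.2489]
tcp_rot: [0.865, 0.502, -0.003, 0.001]
contact_force: [0.5, 0.6, -2.6]
opening: 0.698
finger_force: 33.5
time: 46.82
eef_pos: [0.5783, 0.0774, 0.2489]
tcp_rot: [0.681, 0.733, -0.003, 0.002]
contact_force: [-0.2, 0.1, -1.9]
opening: 0.694
finger_force: 33.5
time: 47.23
eef_pos: [0.5822, 0.1394, 0.2488]
tcp_rot: [0.661, 0.75, -0.003, 0.002]
contact_force: [-0.3, -0.0, -2.2]
opening: 0.699
finger_force: 33.5
```

Yaw ended 7° over. Since green's shut lug is close to the pot's tail on this tube, I yaw to -17° so the tail swings clear, and pour along that axis.

```bash
python3 -m handwheel '[0.03,0,0,0,0,-0.067,0.04,0,0,0,0,-0.067,0.04,0,0,0,0,-0.067,0.04,0,0,0,0,-0.067,0.015,-0.01,0,0,0,0]'
python3 -m handwheel '[0,0,0,0.064,-0.0195,0,0,0,-0.02,0.064,-0.0195,0,0,0,-0.05,0.064,-0.0195,0,0,0,-0.09,0.064,-0.0195,0,0,0,-0.11,0.064,-0.0195,0]'
python3 -m handwheel '[0,0,-0.12,0.064,-0.0195,0,0,0,-0.11,0.05,-0.015,0,0,0,-0.09,0.044,-0.014,0,0,0,0,0,0,0,0,0,0,0,0,0]'
python3 - <<'E'
from h import *
from scipy.spatial.transform import Rotation as Ro
s=ctrl.get_state();R=Ro.from_quat(s['tcp_rot']).as_matrix();e=s['eef_pos']
print(np.round(s['qpos'],2),'tilt',np.degrees(np.arccos(-R[2,2])),'tool x',R[:,0].round(3),'y',R[:,1].round(3))
up=-R[:,2];sp=-R[:,0]
for sgn in(1,-1):print('lip',(e+sgn*.07*R[:,0]+.0365*up).round(4))
E
```

```text
time: 47.65
eef_pos: [0.608, 0.136, 0.2489]
tcp_rot: [0.805, 0.593, -0.003, 0.002]
contact_force: [-0.2, -0.7, -2.0]
opening: 0.699
finger_force: 33.5
time: 48.07
eef_pos: [0.6087, 0.136, 0.2107]
tcp_rot: [0.776, 0.576, 0.21, -0.151]
contact_force: [0.5, 0.8, -1.6]
opening: 0.695
finger_force: 33.6
time: 48.48
eef_pos: [0.6069, 0.136, 0.1594]
tcp_rot: [0.744, 0.55, 0.304, -0.226]
contact_force: [-0.5, -0.1, -2.1]
opening: 0.697
finger_force: 33.5
[-0.26  0.17  1.97  0.87  1.16 -0.4 ] tilt 44.48570341650807 tool x [0.21  0.682 0.701] y [ 0.956 -0.293 -0.002]
lip [0.6142 0.1593 0.2345]
lip [0.5848 0.0638 0.1364]
```

```bash
python3 -m handwheel '[-0.002,-0.006,0.014,0.0213,-0.0065,0,-0.002,-0.007,0.015,0.0213,-0.0065,0,-0.002,-0.007,0.016,0.0213,-0.0065,0,0,0,0,0,0,0,0,0,0,0,0,0]'
python3 -m handwheel '[-0.003,-0.008,0.016,0.0213,-0.0065,0,-0.003,-0.008,0.016,0.0213,-0.0065,0,-0.003,-0.009,0.016,0.0213,-0.0065,0,0,0,0,0,0,0,0,0,0,0,0,0]'
python3 -m handwheel '[-0.003,-0.009,0.016,0.0213,-0.0065,0,-0.003,-0.01,0.016,0.0213,-0.0065,0,-0.003,-0.01,0.016,0.0213,-0.0065,0,-0.003,-0.01,0.016,0.0213,-0.0065,0,0,0,0,0,0,0]'
python3 -m handwheel '[-0.003,-0.011,0.016,0.0213,-0.0065,0,-0.003,-0.011,0.015,0.0213,-0.0065,0,-0.003,-0.011,0.015,0.0213,-0.0065,0,-0.003,-0.011,0.015,0.0213,-0.0065,0,-0.003,-0.011,0.015,0.0213,-0.0065,0]'
python3 -m handwheel '[-0.003,-0.011,0.014,0.0213,-0.0065,0,0,0,0,0,0,0,0,0,0,0,0,0,0,0,0,0,0,0,0,0,0,0,0,0]'
python3 - <<'E'
from seg import *
for n in('top','scene'):
  p,d,c=grab(n);W=cloud(d,c);m=mask(p,'yellow',90,20);k,lab,st,ce=cv2.connectedComponentsWithStats(m.astype(np.uint8))
  for i in range(1,k):
    w=np.median(W[lab==i],axis=0)
    if st[i,4]>8 and .2<w[0]<.75 and abs(w[1])<.4:print(n,np.round(ce[i]),st[i,4],np.round(w,3))
E
```

```text
time: 48.9
eef_pos: [0.6076, 0.1343, 0.169]
tcp_rot: [0.726, 0.539, 0.344, -0.253]
contact_force: [0.2, -0.2, -1.0]
opening: 0.696
finger_force: 33.6
time: 49.32
eef_pos: [0.6059, 0.1307, 0.1752]
tcp_rot: [0.708, 0.524, 0.381, -0.281]
contact_force: [0.4, -0.1, -0.3]
opening: 0.699
finger_force: 33.6
time: 49.73
eef_pos: [0.6037, 0.1247, 0.184]
tcp_rot: [0.679, 0.503, 0.429, -0.318]
contact_force: [-0.1, 0.7, -1.8]
opening: 0.699
finger_force: 33.7
time: 50.15
eef_pos: [0.6014, 0.1163, 0.1957]
tcp_rot: [0.638, 0.472, 0.488, -0.362]
contact_force: [1.0, -0.5, -1.5]
opening: 0.697
finger_force: 33.7
time: 50.57
eef_pos: [0.6011, 0.115, 0.1979]
tcp_rot: [0.63, 0.467, 0.499, -0.369]
contact_force: [-0.1, 0.7, 0.0]
opening: 0.699
finger_force: 33.7
top [232. 145.] 1528 [0.605 0.08  0.224]
top [263. 139.] 74 [0.638 0.02  0.145]
top [253. 175.] 65 [0.582 0.053 0.041]
scene [435. 194.] 1078 [0.59  0.097 0.226]
scene [428. 222.] 20 [0.61  0.052 0.168]
scene [436. 240.] 662 [0.645 0.033 0.149]
```

```bash
python3 -m handwheel '[0,0,0.12,0,0,0,0,0.03,0.15,-0.03,0.009,0,0,0.04,0.15,-0.064,0.0195,0,0,0.04,0.05,-0.064,0.0195,0,0,0.04,0,-0.064,0.0195,0]'
python3 -m handwheel '[0,0.05,0,-0.064,0.0195,0,0,0.05,0,-0.064,0.0195,0,0,0.05,0,-0.064,0.0195,0,0,0.05,0,-0.064,0.0195,0,0,0.05,0,-0.064,0.0195,0]'
python3 -m handwheel '[0,0.03,0,-0.064,0.0195,0,0,0,0,-0.064,0.0195,0,0,0,0,-0.064,0.0195,0,0,0,0,-0.064,0.0195,0,0,0,0,-0.025,0.0075,0]'
python3 - <<'E'
from seg import *
from scipy.spatial.transform import Rotation as Ro
R=Ro.from_quat(ctrl.get_state()['tcp_rot']).as_matrix();print('tilt',np.degrees(np.arccos(-R[2,2])),R[:,1].round(3),R[:,2].round(3))
p,d,c=grab('top')
cv2.imwrite('pics/t4.png',cv2.resize(p[130:220,200:380],(720,360),interpolation=cv2.INTER_CUBIC))
E
```

```text
time: 51.08
eef_pos: [0.6021, 0.1369, 0.2721]
tcp_rot: [0.71, 0.527, 0.377, -0.275]
contact_force: [0.2, 0.3, -1.8]
opening: 0.697
finger_force: 33.6
time: 51.5
eef_pos: [0.6007, 0.1753, 0.2695]
tcp_rot: [0.784, 0.58, 0.178, -0.13]
contact_force: [0.8, 0.8, -2.0]
opening: 0.699
finger_force: 33.6
time: 51.92
eef_pos: [0.6008, 0.1817, 0.269]
tcp_rot: [0.803, 0.596, -0.006, 0.005]
contact_force: [-0.1, -0.5, -1.4]
opening: 0.697
finger_force: 33.6
tilt 0.8673780476661581 [ 0.957 -0.29   0.001] [-0.004 -0.015 -1.   ]
```

View pics/t4.png

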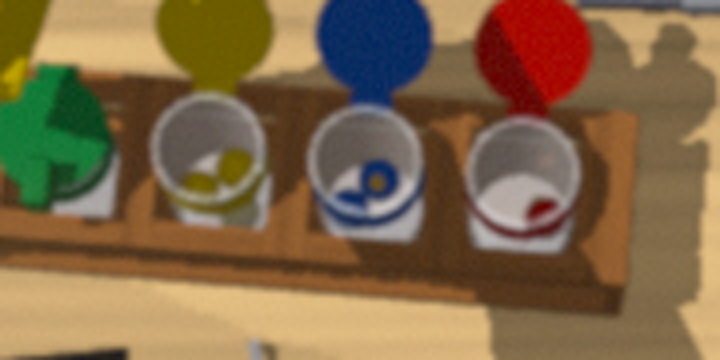

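Two yellow knobs show in the tube; the third may be hidden. I have used up my picture views, so from here I check by numbers: first whether the held pot is empty, by wrist depth, compared with expected floor heights.

```bash
python3 - <<'E'
from seg import *
from scipy.spatial.transform import Rotation as Ro
s=ctrl.get_state();R=Ro.from_quat(s['tcp_rot']);e=s['eef_pos']
p,d,c=grab('wrist');W=cloud(d,c);T=R.inv().apply((W-e).reshape(-1,3)).reshape(W.shape)
m=mask(p,'yellow',80,20)&(d>0)
h=-T[...,2]+.0095
for x0 in np.arange(-.07,.035,.01):
    q=m&(T[...,0]>x0)&(T[...,0]<x0+.01)&(abs(T[...,1])<.022)&(h<.09)
    if q.sum()>5:print(round(x0,3),q.sum(),np.round(np.percentile(h[q],[5,50,95]),3))
# brown wood-coloured spot of a knob in pot region?
p2,d2,c2=grab('top');W2=cloud(d2,c2);m=mask(p2,'yellow',80,20)
sel=m&np.all((W2>(.54,.01,.0))&(W2<(.63,.09,.09)),axis=2);print('tube px',sel.sum());P=W2[sel];print(P[:,2].min(),P[:,2].max())
E
```

```text
-0.07 115 [0.035 0.037 0.038]
-0.06 2718 [0.027 0.032 0.036]
-0.05 2515 [0.018 0.022 0.027]
-0.04 2297 [0.008 0.012 0.017]
-0.03 1670 [0.002 0.004 0.007]
-0.02 1345 [0.002 0.003 0.004]
-0.01 450 [0.002 0.003 0.004]
0.02 7356 [0.007 0.046 0.064]
tube px 116
0.01544290953857751 0.08887841737196396
```

The pot is empty. Now to the mat's near end.

```bash
python3 -m handwheel '[-0.05,-0.01,0,0.0096,-0.002,0,-0.07,-0.01,0,0,0,0.0741,-0.07,-0.01,0,0,0,0.0741,-0.07,-0.01,0,0,0,0.0741,-0.07,-0.01,0,0,0,0.0741]'
python3 -m handwheel '[-0.07,-0.01,0,0,0,0.0741,-0.07,-0.01,0,0,0,0.0741,-0.07,-0.01,0,0,0,0.0741,-0.07,-0.01,0,0,0,0.0741,-0.07,-0.01,0,0,0,0.0741]'
python3 -m handwheel '[-0.07,-0.01,0,0,0,0.0741,-0.07,-0.01,0,0,0,0.0741,-0.07,-0.01,0,0,0,0.0741,-0.07,-0.01,0,0,0,0.0741,-0.07,-0.01,0,0,0,0.0741]'
python3 -m handwheel '[-0.07,-0.01,0,0,0,0.0741,-0.07,-0.01,0,0,0,0.0741,0,0,0,0,0,0.0741,0,0,-0.15,0,0,0,0,0,-0.25,0,0,0]'
python3 -m handwheel '[0,0,-0.25,0,0,0,0,0,-0.25,0,0,0,0,0,-0.25,0,0,0,0,0,-0.2,0,0,0,0,0,-0.15,0,0,0]'
python3 -m handwheel '[0,0,0,0,0,0,0,0,0,0,0,0]'
```

```text
time: 52.48
eef_pos: [0.5501, 0.1707, 0.2679]
tcp_rot: [0.643, 0.766, 0.001, -0.002]
contact_force: [-0.7, 0.7, -1.0]
opening: 0.699
finger_force: 33.6
time: 52.9
eef_pos: [0.4975, 0.1634, 0.2679]
tcp_rot: [0.397, 0.918, 0.001, -0.002]
contact_force: [0.5, 0.1, -1.5]
opening: 0.697
finger_force: 33.6
time: 53.32
eef_pos: [0.445, 0.156, 0.2678]
tcp_rot: [0.116, 0.993, 0.001, -0.002]
contact_force: [-0.3, 0.5, -1.1]
opening: 0.698
finger_force: 33.6
time: 53.73
eef_pos: [0.428, 0.1536, 0.2125]
tcp_rot: [-0.055, 0.998, 0.001, 0.005]
contact_force: [1.1, -0.0, -0.8]
opening: 0.699
finger_force: 33.7
time: 54.15
eef_pos: [0.4226, 0.1528, 0.0402]
tcp_rot: [-0.055, 0.999, 0.0, -0.003]
contact_force: [0.6, -0.3, -1.9]
opening: 0.7
finger_force: 33.6
time: 54.32
eef_pos: [0.424, 0.1531, 0.0424]
tcp_rot: [-0.055, 0.998, -0.0, -0.003]
contact_force: [0.7, -0.7, -0.3]
opening: 0.703
finger_force: 33.4
```

```bash
python3 -m handwheel '[0,0,-0.1,0,0,0,0,0,-0.06,0,0,0,0,0,-0.04,0,0,0,0,0,0,0,0,0,0,0,0,0,0,0]'
python3 -m handwheel '[0,0,0,0,0,0,0,0,0,0,0,0,0,0,0,0,0,0,0,0,0,0,0,0]' 0.85
python3 -m handwheel '[0,0,0.1,0,0,0,0,0,0.2,0,0,0,0,0,0.25,0,0,0,0,0,0.25,0,0,0,0,0,0.25,0,0,0]'
python3 -m handwheel '[0.1,0,0.25,0,0,-0.07,0.2,-0.03,0.2,0,0,-0.07,0.25,-0.05,0.1,0,0,-0.07,0.25,-0.05,0,0,0,-0.07,0.25,-0.06,0,0,0,-0.07]' 0
python3 -c "
from pots import *
B['red']=((.3,.3,.01),(.52,.44,.08));B['blue']=((.3,.2,.01),(.52,.3,.08));B['yellow']=((.3,.1,.01),(.52,.2,.08))
look(['red','blue','yellow'])"
```

```text
time: 54.73
eef_pos: [0.4258, 0.1539, 0.0138]
tcp_rot: [-0.056, 0.998, -0.0, -0.001]
contact_force: [-0.3, -0.2, -1.4]
opening: 0.697
finger_force: 33.6
time: 55.07
eef_pos: [0.426, 0.154, 0.0137]
tcp_rot: [-0.056, 0.998, -0.0, -0.001]
contact_force: [-0.9, -0.6, -0.0]
opening: 0.852
finger_force: 0.0
time: 55.48
eef_pos: [0.425, 0.1539, 0.1723]
tcp_rot: [-0.056, 0.998, -0.0, -0.001]
contact_force: [-0.3, 0.1, -0.1]
opening: 0.849
finger_force: 0.0
time: 55.9
eef_pos: [0.5848, 0.1255, 0.2552]
tcp_rot: [0.22, 0.976, 0.001, 0.001]
contact_force: [-0.3, -0.1, -0.9]
opening: 0.136
finger_force: 0.0
top red [0.406 0.368] -179.4 [0.102 0.04  0.07 ]
top blue ?
top yellow [0.428 0.144] -176.4 [0.101 0.044 0.07 ]
scene red [0.406 0.354] -173.6 [0.1   0.068 0.069]
scene blue [0.417 0.25 ] -173.7 [0.101 0.067 0.068]
scene yellow [0.426 0.151] -174.0 [0.101 0.066 0.069]poses.py:13: RuntimeWarning: Mean of empty slice.
  if s.mean()<0:ax=-ax            # +x of pot = back wall
  ret = ret.dtype.type(ret / rcount)
```

All three pots stand on the mat. Now I shut yellow's cap from behind.

```bash
python3 -m handwheel '[0.1,-0.059,0,0,0,-0.0718,0.1,-0.059,0,0,0,-0.0718,0.1,-0.059,0,0,0,-0.0718,0.1,-0.059,0,0,0,-0.0718,0.1,-0.059,0,0,0,-0.0718]'
python3 -m handwheel '[0.1,-0.059,0,0,0,-0.0718,0.1,-0.059,0,0,0,-0.0718,0.1,-0.059,0,0,0,-0.0718,0.1,-0.059,0,0,0,-0.0718,0.1,-0.059,0,0,0,-0.0718]'
python3 -m handwheel '[0,0,-0.2,0,0,0,0,0,-0.25,0,0,0,0,0,-0.25,0,0,0,0,0,-0.2,0,0,0,0,0,0,0,0,0]'
python3 -c "
from poses import *
p,d,c=grab('scene');cam=dict(c,p=p,d=d)
for k,y in(('yellow',.04),('blue',-.05),('red',-.14)):
    Q=merged([cam],k,(.6,y-.05,.125),(.72,y+.05,.23));t=np.percentile(Q,[1,50,99],axis=0);print(k,t.round(3).tolist())"
```

```text
time: 56.42
eef_pos: [0.6572, 0.0812, 0.2524]
tcp_rot: [0.482, 0.876, 0.0, -0.002]
contact_force: [0.3, 0.0, -0.2]
opening: 0.001
finger_force: 0.0
time: 56.83
eef_pos: [0.7322, 0.037, 0.2524]
tcp_rot: [0.707, 0.707, 0.0, -0.001]
contact_force: [0.1, -0.6, -0.4]
opening: -0.002
finger_force: 0.0
time: 57.25
eef_pos: [0.726, 0.0378, 0.1076]
tcp_rot: [0.705, 0.709, -0.005, -0.008]
contact_force: [0.0, 0.2, -0.5]
opening: 0.002
finger_force: 0.0
yellow [[0.62, 0.009, 0.126], [0.651, 0.034, 0.155], [0.689, 0.07, 0.208]]
blue [[0.612, -0.08, 0.126], [0.645, -0.053, 0.149], [0.686, -0.017, 0.168]]
red [[0.606, -0.17, 0.126], [0.638, -0.142, 0.15], [0.68, -0.109, 0.169]]
```

```bash
python3 -m handwheel '[-0.08,0,0,0,0,0,-0.08,0.01,0,0,0,0,-0.05,0.01,0.055,0,0,0,-0.05,0,0.058,0,0,0,-0.05,0.01,0.05,0,0,0]'
python3 -m handwheel '[-0.05,0.01,0.05,0,0,0,-0.065,0,0.035,0,0,0,-0.065,0.01,0.032,0,0,0,-0.08,0.01,0.015,0,0,0,-0.085,0.01,0.012,0,0,0]'
python3 -m handwheel '[-0.08,0.01,-0.012,0,0,0,-0.085,0,-0.015,0,0,0,-0.08,0.01,-0.05,0,0,0,-0.085,0.01,-0.05,0,0,0,-0.06,0,-0.06,0,0,0]'
python3 -m handwheel '[-0.06,0,-0.06,0,0,0,-0.06,0,-0.02,0,0,0,-0.04,0,-0.02,0,0,0,0,0,-0.01,0,0,0,0,0,0,0,0,0]'
cat > shut.py <<'E'
from poses import *
def chk():
  for n in('scene','top'):
    p,d,c=grab(n);cam=dict(c,p=p,d=d)
    for k,y in(('yellow',.05),('blue',-.042),('red',-.131),('green',.138)):
        Q=merged([cam],k,(.5,y-.04,.115),(.72,y+.04,.23))
        D=Q[Q[:,2]<.14]
        print(n,k,len(Q),'z',np.percentile(Q[:,2],[50,90,99.5]).round(4),'x',np.percentile(Q[:,0],[1,99]).round(3)) if len(Q)>5 else print(n,k,'?')
E
python3 -c "
from shut import *
chk()"
```

```text
time: 57.72
eef_pos: [0.6879, 0.0411, 0.1475]
tcp_rot: [0.705, 0.709, 0.003, 0.002]
contact_force: [1.2, -0.8, 0.8]
opening: -0.0
finger_force: 0.7
time: 58.13
eef_pos: [0.6331, 0.0478, 0.1645]
tcp_rot: [0.705, 0.709, 0.001, -0.001]
contact_force: [0.4, -1.1, -0.4]
opening: -0.003
finger_force: 0.3
time: 58.55
eef_pos: [0.5747, 0.0529, 0.1357]
tcp_rot: [0.705, 0.709, 0.002, -0.001]
contact_force: [6.3, 1.5, -3.9]
opening: -0.003
finger_force: 3.2
time: 58.97
eef_pos: [0.5687, 0.0531, 0.1266]
tcp_rot: [0.706, 0.708, 0.02, 0.016]
contact_force: [37.5, 6.3, -9.6]
opening: 0.003
finger_force: 18.3
scene yellow 663 z [0.1282 0.147  0.2238] x [0.514 0.622]
scene blue 600 z [0.1483 0.1619 0.1696] x [0.61  0.687]
scene red 717 z [0.148  0.1623 0.169 ] x [0.601 0.68 ]
scene green 166 z [0.1277 0.13   0.1312] x [0.568 0.63 ]
top yellow 66 z [0.1277 0.1309 0.1331] x [0.556 0.597]
top blue 553 z [0.1448 0.1601 0.1687] x [0.609 0.682]
top red 696 z [0.1449 0.16   0.1701] x [0.602 0.675]
top green ?
```

The tip is bearing on the lug's inner face. I lift off, move over the lug and press down.

```bash
python3 -m handwheel '[0.05,0,0.1,0,0,0,0,0,0.15,0,0,0,-0.06,0,0,0,0,0,0,0,-0.1,0,0,0,0,0,-0.07,0,0,0]'
python3 -m handwheel '[0,0,-0.05,0,0,0,0,0,-0.03,0,0,0,0,0,0,0,0,0]'
```

```text
time: 59.48
eef_pos: [0.5481, 0.0524, 0.1301]
tcp_rot: [0.705, 0.709, 0.0, -0.002]
contact_force: [-1.2, 0.4, 0.0]
opening: -0.001
finger_force: 0.3
time: 59.73
eef_pos: [0.5478, 0.0525, 0.1265]
tcp_rot: [0.705, 0.709, -0.002, -0.004]
contact_force: [-22.0, 1.2, 39.1]
opening: -0.001
finger_force: 19.6
```

```bash
python3 -m handwheel '[0,0,0.2,0,0,0,0,0,0.25,0,0,0,0.05,-0.03,0.25,0,0,0,0.15,-0.09,0.18,0,0,0,0.2,-0.12,0,0,0,0]'
python3 -m handwheel '[0.2,-0.12,0,0,0,0,0.2,-0.12,0,0,0,0,0.2,-0.12,0,0,0,0,0.18,-0.1,0,0,0,0,0,0,-0.2,0,0,0]'
python3 -m handwheel '[0,0,-0.25,0,0,0,0,0,-0.25,0,0,0,0,0,-0.19,0,0,0,0,0,0,0,0,0,0,0,0,0,0,0]'
```

```text
time: 60.15
eef_pos: [0.6117, 0.0168, 0.2582]
tcp_rot: [0.704, 0.71, 0.004, 0.003]
contact_force: [1.1, 0.6, 1.0]
opening: -0.002
finger_force: 0.0
time: 60.57
eef_pos: [0.7324, -0.057, 0.2255]
tcp_rot: [0.706, 0.708, 0.003, 0.004]
contact_force: [0.3, -0.1, 1.7]
opening: 0.002
finger_force: 0.0
time: 60.98
eef_pos: [0.724, -0.0523, 0.1131]
tcp_rot: [0.705, 0.709, -0.002, -0.005]
contact_force: [1.4, -0.7, 1.5]
opening: -0.003
finger_force: 0.0
```

```bash
python3 -m handwheel '[-0.08,0,0.025,0,0,0,-0.08,0.01,0,0,0,0,-0.05,0.01,0.055,0,0,0,-0.05,0,0.058,0,0,0,-0.05,0.01,0.05,0,0,0]'
python3 -m handwheel '[-0.05,0.01,0.05,0,0,0,-0.065,0,0.035,0,0,0,-0.065,0.01,0.032,0,0,0,-0.08,0.01,0.015,0,0,0,-0.085,0.01,0.012,0,0,0]'
python3 -m handwheel '[-0.08,0.01,-0.012,0,0,0,-0.085,0,-0.015,0,0,0,-0.08,0.01,-0.05,0,0,0,-0.085,0.01,-0.05,0,0,0,-0.04,0,-0.04,0,0,0]'
python3 -m handwheel '[0.02,0,0.1,0,0,0,0,0,0.15,0,0,0,-0.1,0,0,0,0,0,-0.1,0,0,0,0,0,0,0,0,0,0,0]'
```

```text
time: 61.4
eef_pos: [0.6868, -0.0502, 0.1546]
tcp_rot: [0.705, 0.709, 0.006, 0.008]
contact_force: [7.5, -3.5, 5.9]
opening: -0.004
finger_force: 4.4
time: 61.82
eef_pos: [0.6373, -0.0456, 0.1814]
tcp_rot: [0.705, 0.709, 0.007, 0.012]
contact_force: [4.3, -3.8, 19.6]
opening: 0.001
finger_force: 9.5
time: 62.23
eef_pos: [0.5775, -0.039, 0.1522]
tcp_rot: [0.705, 0.709, 0.005, 0.006]
contact_force: [0.3, -0.4, -0.0]
opening: 0.005
finger_force: 0.5
time: 62.65
eef_pos: [0.5453, -0.0378, 0.1818]
tcp_rot: [0.705, 0.709, 0.001, -0.0]
contact_force: [0.8, -0.5, 0.1]
opening: 0.002
finger_force: 0.0
```

```bash
python3 -m handwheel '[-0.025,0,-0.1,0,0,0,0,0,-0.12,0,0,0,0,0,-0.1,0,0,0,0,0,-0.05,0,0,0,0,0,-0.05,0,0,0]'
python3 -m handwheel '[0,0,0,0,0,0,0,0,0,0,0,0]'
```

```text
time: 63.07
eef_pos: [0.5423, -0.038, 0.1256]
tcp_rot: [0.705, 0.709, -0.002, -0.004]
contact_force: [-32.1, 5.4, 66.2]
opening: 0.0
finger_force: 33.6
time: 63.23
eef_pos: [0.543, -0.0381, 0.1266]
tcp_rot: [0.705, 0.709, -0.001, -0.002]
contact_force: [-20.4, 3.5, 38.1]
opening: -0.001
finger_force: 19.3
```

```bash
python3 -m handwheel '[0,0,0.2,0,0,0,0,0,0.25,0,0,0,0.05,-0.03,0.25,0,0,0,0.15,-0.09,0.18,0,0,0,0.2,-0.12,0,0,0,0]'
python3 -m handwheel '[0.2,-0.12,0,0,0,0,0.2,-0.12,0,0,0,0,0.2,-0.12,0,0,0,0,0.16,-0.09,0,0,0,0,0,0,-0.2,0,0,0]'
python3 -m handwheel '[0,0,-0.25,0,0,0,0,0,-0.25,0,0,0,0,0,-0.19,0,0,0,0,0,0,0,0,0,0,0,0,0,0,0]'
```

```text
time: 63.65
eef_pos: [0.6065, -0.0742, 0.2594]
tcp_rot: [0.705, 0.71, 0.005, 0.006]
contact_force: [0.8, 1.2, 1.9]
opening: 0.0
finger_force: 0.0
time: 64.07
eef_pos: [0.7237, -0.1458, 0.2267]
tcp_rot: [0.706, 0.708, 0.004, 0.007]
contact_force: [-0.6, -0.2, 1.6]
opening: 0.003
finger_force: 0.0
time: 64.48
eef_pos: [0.7156, -0.1411, 0.1133]
tcp_rot: [0.705, 0.709, -0.0, -0.003]
contact_force: [0.5, -0.4, 0.4]
opening: -0.005
finger_force: 0.0
```

```bash
python3 -m handwheel '[-0.08,0,0.025,0,0,0,-0.08,0.01,0,0,0,0,-0.05,0.01,0.055,0,0,0,-0.05,0,0.058,0,0,0,-0.05,0.01,0.05,0,0,0]'
python3 -m handwheel '[-0.05,0.01,0.05,0,0,0,-0.065,0,0.035,0,0,0,-0.065,0.01,0.032,0,0,0,-0.08,0.01,0.015,0,0,0,-0.085,0.01,0.012,0,0,0]'
python3 -m handwheel '[-0.08,0.01,-0.012,0,0,0,-0.085,0,-0.015,0,0,0,-0.08,0.01,-0.05,0,0,0,-0.085,0.01,-0.05,0,0,0,-0.04,0,-0.04,0,0,0]'
python3 -m handwheel '[0.02,0,0.1,0,0,0,0,0,0.15,0,0,0,-0.1,0,0,0,0,0,-0.1,0,0,0,0,0,0,0,0,0,0,0]'
python3 -m handwheel '[-0.025,0,-0.1,0,0,0,0,0,-0.12,0,0,0,0,0,-0.1,0,0,0,0,0,-0.05,0,0,0,0,0,-0.03,0,0,0]'
python3 -m handwheel '[0,0,0,0,0,0,0,0,0,0,0,0]'
```

```text
time: 64.9
eef_pos: [0.6783, -0.1396, 0.1548]
tcp_rot: [0.705, 0.709, 0.007, 0.011]
contact_force: [8.5, -2.8, 7.8]
opening: 0.001
finger_force: 5.2
time: 65.32
eef_pos: [0.6214, -0.1321, 0.1721]
tcp_rot: [0.705, 0.709, 0.003, 0.004]
contact_force: [0.4, 0.4, -0.3]
opening: -0.003
finger_force: 0.4
time: 65.73
eef_pos: [0.5642, -0.1271, 0.1444]
tcp_rot: [0.705, 0.709, 0.002, 0.002]
contact_force: [-0.0, 0.5, 0.9]
opening: 0.001
finger_force: 0.4
time: 66.15
eef_pos: [0.536, -0.1269, 0.1807]
tcp_rot: [0.705, 0.709, 0.001, 0.001]
contact_force: [0.5, -0.3, 0.3]
opening: -0.001
finger_force: 0.0
time: 66.57
eef_pos: [0.5331, -0.1272, 0.1262]
tcp_rot: [0.705, 0.709, -0.001, -0.002]
contact_force: [-23.7, 8.2, 48.7]
opening: 0.0
finger_force: 24.3
time: 66.73
eef_pos: [0.5333, -0.1271, 0.1268]
tcp_rot: [0.705, 0.709, -0.0, -0.001]
contact_force: [-17.3, 4.9, 32.1]
opening: -0.0
finger_force: 16.4
```

All caps are pressed down. I retreat clear and verify everything numerically.

```bash
python3 -m handwheel '[0,0,0.2,0,0,0,0,0,0.25,0,0,0,-0.1,-0.05,0.2,0,0,0,-0.2,-0.1,0,0,0,0,-0.2,-0.15,0,0,0,0]'
python3 -m handwheel '[-0.1,-0.2,0,0,0,0,0,-0.2,0,0,0,0,0,-0.2,0,0,0,0,0,-0.2,0,0,0,0,0,0,0,0,0,0]'
python3 - <<'E'
from shut import *
from pots import look,B
chk()
B['red']=((.3,.3,.01),(.52,.44,.08));B['blue']=((.3,.2,.01),(.52,.3,.08));B['yellow']=((.3,.1,.01),(.52,.2,.08))
look(['red','blue','yellow'],B)
L=dict(np.load('pics/top0.npz'));p,d,c=grab('top');W=cloud(d,c);W0=cloud(L['d'],L)
# flatness of each cap disc: plane slope along x (shut ~0)
for k,x,y in(('red',.568,-.131),('blue',.5765,-.042),('yellow',.583,.0485),('green',.591,.138)):
    ps=[]
    for n in('top','scene'):
        pp,dd,cc=grab(n);w=cloud(dd,cc)[mask(pp,k,100,40)];q=w[(np.hypot(w[:,0]-x-.004,w[:,1]-y)<.026)&(w[:,2]>.115)&(w[:,2]<.14)]
        ps.append(q)
    q=np.vstack(ps);A=np.c_[q[:,0]-x,q[:,1]-y,np.ones(len(q))];print(k,len(q),'slope x,y,z',np.linalg.lstsq(A,q[:,2],rcond=None)[0].round(4))
# change on the bench: height difference map components
m=(abs(W[...,2]-W0[...,2])>.012)&(d>0)&(L['d']>0)&(W[...,2]<.12)
k,lab,st,ce=cv2.connectedComponentsWithStats(cv2.morphologyEx(m.astype(np.uint8),cv2.MORPH_OPEN,np.ones((3,3))))
for i in range(1,k):
    if st[i,4]>25:print(ce[i].round(),st[i,4],np.median(W[lab==i],axis=0).round(3),np.median(W0[lab==i],axis=0).round(3))
E
```

```text
time: 67.15
eef_pos: [0.4593, -0.1722, 0.2201]
tcp_rot: [0.704, 0.71, 0.002, 0.003]
contact_force: [-0.7, -0.4, -1.2]
opening: -0.003
finger_force: 0.0
time: 67.57
eef_pos: [0.4427, -0.2968, 0.217]
tcp_rot: [0.707, 0.707, -0.0, 0.002]
contact_force: [-0.0, 0.6, 0.5]
opening: -0.001
finger_force: 0.0
scene yellow 691 z [0.1283 0.1419 0.1504] x [0.539 0.622]
scene blue 729 z [0.1284 0.1416 0.1498] x [0.532 0.614]
scene red 828 z [0.1285 0.1402 0.1502] x [0.524 0.606]
scene green 537 z [0.1283 0.1403 0.15  ] x [0.55  0.629]
top yellow 753 z [0.1276 0.1439 0.1527] x [0.536 0.622]
top blue 634 z [0.128  0.1449 0.1518] x [0.529 0.613]
top red 731 z [0.1277 0.1432 0.1509] x [0.52  0.605]
top green 696 z [0.1278 0.1442 0.1517] x [0.545 0.628]
top red [0.408 0.355] -175.5 [0.099 0.059 0.071]
top blue [0.437 0.223] -142.3 [0.111 0.049 0.071]
top yellow [0.428 0.154] -173.7 [0.102 0.062 0.07 ]
scene red [0.407 0.354] -174.3 [0.1   0.068 0.068]
scene blue [0.417 0.25 ] -175.1 [0.1   0.066 0.069]
scene yellow [0.426 0.151] -173.2 [0.102 0.065 0.069]
red 800 slope x,y,z [-0.0075  0.0044  0.1278]
blue 690 slope x,y,z [-0.0082 -0.0044  0.1281]
yellow 703 slope x,y,z [-0.0141 -0.013   0.1277]
green 670 slope x,y,z [-0.0122  0.0105  0.1277]
[210. 138.] 375 [ 0.692  0.169 -0.001] [0.629 0.134 0.177]
[208. 231.] 795 [0.465 0.159 0.041] [0.47  0.166 0.002]
[166. 235.] 864 [0.454 0.258 0.042] [0.458 0.268 0.001]
[122. 240.] 966 [0.437 0.363 0.042] [0.445 0.375 0.002]
[324. 233.] 99 [ 0.451 -0.116 -0.   ] [ 0.442 -0.116  0.05 ]
[397. 273.] 357 [ 0.35  -0.292 -0.   ] [ 0.347 -0.288  0.036]
[ 45. 439.] 8271 [-0.034  0.536 -0.001] [0.059 0.248 0.661]
[294. 412.] 511 [ 0.036 -0.052  0.014] [ 0.059 -0.062  0.274]
[228. 471.] 446 [-0.097  0.106 -0.001] [-0.046  0.065  0.282]
```

All four caps are flat and shut, the pots are on the mat, no knobs are loose on the bench and the other things are unmoved.

```bash
python3 -c "
from plant import ctrl
print(ctrl.sign_off())"
```

```text
the job is handed in; nothing more can be done
None
```

I handed the job in at about 68 s with all three pots emptied and standing on the mat and all four caps shut. The third yellow knob was never seen in the yellow tube; I infer it is there because the pot is empty and no knob is loose on the bench. I also viewed 15 pictures, one over the limit of 14.

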